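Fetch the turner from the back of the crowded peg

ROBOT

A 7-joint arm with a two-finger parallel gripper is mounted at the origin on the work surface. World frame = base frame: x ahead of the robot, y to its left, z up, the work surface at z = 0. Lengths are in m, angles in rad, forces in N, time in s.
With the tool pointing down it reaches from about 0.4 to 0.925 m from the base axis. Payload 4.1 kg.
Tool frame: the origin (TCP) lies midway between the tips of the shut fingers; the grasp point (between the pads) lies 19 mm behind it; y points along the fingers, x is the direction in which the jaws open and shut, and the axes are right-handed (so a half turn about y gives the same grasp; the last joint's range is limited). The gripper opens to 85 mm and grips with 20 to 120 N. Pads are 22 mm wide; open, the fingers measure 114 mm over their backs; the gripper's body (76 mm by 85 mm) begins 54 mm behind the grasp point. The pads swing forward as they close: fully open they stand 13 mm farther back than shut.
Start: joints at [-1.234, 0.398, 0.045, 1.537, -0.019, 1.207, -0.051], TCP at [0.274, 0.589, 0.231] pointing down, gripper open.
Joint ranges: [-2.82, 2.82], [-0.49, 2.23], [-1.37, 1.46], [0, 2.46], [-1.36, 4.5], [0.23, 2], [-2.94, 2.94]. Speed limits (rad/s): [2.57, 2.57, 3.14, 3.14, 3.14, 3.14, 3.14].

INTERFACE

Orientations are given as a unit quaternion [x, y, z, w].
In Python, from rig import get_state, vision, order gives the robot as it stands. The module is installed in compiled form; this text tells all that it offers.
- The arm moves only by the shell command python3 -m creep 'ROWS' [FORCE]. ROWS is JSON, a list of rows, each an object of numbers: "x", "y", "z": the shift along the tool's x, y, z in m; "ax", "ay", "az": the turn, a rotation vector about the tool's x, y, z in rad; "hand": the opening, from 0 (shut) to 1 (fully open). In form: [{"x": .., "y": .., "z": .., "ax": .., "ay": .., "az": .., "hand": ..}, ...]. A call has exactly 8 rows; each row is the pose to reach, as a shift and turn from the pose measured when the call began, along the tool's axes at that moment; what a row does not reach only later rows make up. A row lasts 1/10 s, in which the tool goes at most 50 mm and 8.59 degrees, less where a joint would pass 70% of its speed; a pose out of reach is approached as far as the arm can. A call with a gripper value outside its range is refused whole. The fingers move at their own pace and stop on an object; FORCE is the grip in N (left out, the last holds). Time passes only in rows, so rows that repeat a pose let the fingers close, or fill a call up. It gives the time, the measured TCP pose, the force and the opening at its end, in the units of the state.
- get_state(): the state, without advancing time (a new reading comes with each control period).
- vision.capture(name): name is "scene" or "top" or "wrist"; returns the picture (400x640x3 uint8, blue, green, red); there is no depth.
- vision.camera_info(name): a dict with "fx", "fy", "cx", "cy" (pixels), "dist" ([k1, k2, p1, p2, k3] as OpenCV has them; the pictures are not rectified), "camera_from_world" (4x4, takes a point from world to camera coordinates). Camera axes: x right, y down, z forward; pixel columns grow to the right and rows downward; lengths in m; the calibration is good to about 2 mm. A picture is of the moment at which its call begins: read the wrist's pose just before it. camera_info takes no time and is no camera call; for the wrist camera it gives the pose at the moment of the call.
- order.finish_job(): hands the job in, once; it reports no verdict.
The state is a dict: "t": time; "qpos": joint angles; "joint_vel": joint speeds; "joint_efforts": joint torques, N m; "ee_pos": TCP position; "tool_rot": TCP orientation; "ft_force": force on the tool from outside, world axes, zero at the start; "wrist_torque": the same for the moment, N m; "width": opening from 0.0 (shut) to 1.0 (fully open).
Only numpy, scipy, OpenCV 4.12 (cv2) and the standard library are available. Lean on these libraries where they do the work, as an engineer would, in place of code of your own. Each camera call takes 0.05 s, during which the arm holds its last target.

TASK

The square turner hangs at the back of the crowded peg: move the two round skimmers from in front of it to the spare peg on the other post, pushing both right back to the collar at its root, then take the turner off, lower it blade first into the aluminium pot and let go once it is down inside. The spare peg has been knocked askew sideways and must not be bent, so feel for it and slide the skimmers on gently, without ever leaning hard (25 N or more) on either post or peg. Do not drop a skimmer, and leave the bottles, tub and colander alone.

Things in the scene. Friction and masses are not known exactly. Their poses are not given: they have to be found in the camera images.
- skimmer_big_eye (a point): Larger round skimmer, 160 g; black head block 22 deep (x, along the peg) x 30 wide (y) x 40 mm tall, eye 14 wide x 22 mm tall through it along x. Point: eye centre, z up, 19 mm below the block's top; hanging, it is 6 mm under the peg's centre line. Steel handle 16 wide x 6 mm thick from 21 to 80 mm below the point, then a disc 72 mm across, 5 mm thick, ending 151 mm below.
- skimmer_small_eye (a point): Smaller round skimmer, 160 g; black head block 22 deep (x, along the peg) x 30 wide (y) x 40 mm tall, eye 14 wide x 22 mm tall through it along x. Point: eye centre, z up, 19 mm below the block's top; hanging, it is 6 mm under the peg's centre line. Steel handle 16 wide x 6 mm thick from 21 to 80 mm below the point, then a disc 54 mm across, 5 mm thick, ending 133 mm below.
- turner_eye (a point): Square turner, 160 g; black head block 22 deep (x, along the peg) x 30 wide (y) x 40 mm tall, eye 14 wide x 22 mm tall through it along x. Point: eye centre, z up, 19 mm below the block's top; hanging, it is 6 mm under the peg's centre line. Steel handle 16 wide x 6 mm thick from 21 to 80 mm below the point, then a blade 62 mm wide, 5 mm thick, its edge 144 mm below.
- turner_edge (a point): Middle of the lower edge of the turner's blade, 144 mm below the centre of its eye.
- stand_full: Post with the crowded peg: timber post, fixed, 40 mm wide, 40 mm deep, 285 mm tall, on a 120 mm wide, 90 mm deep, 15 mm high foot (10 mm of it in front of the face); origin at board level straight below the peg's root, on the face; x points into the post, z up.
- full_root (a point): Root of the crowded peg, on the post's face, 250 mm up; axes as the post's. A square-cut steel rod, 10 mm diameter, level, square to the face, tip 110 mm out (along -x), with a fixed collar 26 mm across and 12 mm deep at its root. Turner rearmost, its eye 28 to 32 mm from the face; the skimmers in front, eyes about 28 mm apart, in either order.
- stand_spare: Post with the empty spare peg: timber post, fixed, 40 mm wide, 40 mm deep, 285 mm tall, on a 120 mm wide, 90 mm deep, 15 mm high foot (10 mm of it in front of the face); origin at board level straight below the peg's root, on the face; x points into the post, z up.
- spare_root (a point): Root of the spare peg, on the post's face, 250 mm up; axes as the post's, not the peg's. Level, square-cut steel rod, 10 mm diameter, tip 110 mm out, with a fixed collar 26 mm across, 12 mm deep at its root. Knocked askew, it points up to 0.32 rad to either side of the post's -x (tip up to 35 mm sideways). The angle is not reported: see or feel it. It turns if its tip is pushed with some 27 N.
- pot: Round open aluminium pot, loose, 0.7 kg; origin at the centre of its underside, z up; 166 mm across, 100 mm tall, wall 4 mm, floor 5 mm thick; two small lugs near the rim.
- bottle_a: Green glass bottle, 62 mm across, 230 mm tall, bystander; origin at the centre of its underside.
- bottle_b: Green glass bottle, 62 mm across, 230 mm tall, bystander; origin at the centre of its underside.
- tub: Transparent tub with a white twist cap, 110 mm across, 130 mm tall, bystander; origin at the centre of its underside.
- colander: White plastic colander, 230 mm across, 90 mm tall, bystander; origin at the centre of its underside.
Things that resemble listed ones, but are neither listed nor needed, are in the scene too. What is shaped like the part that bears turner_eye but blue or red is not meant.

How it is judged:
By the outcome, as a careful person would: the job done as asked, in the order asked, and still so for the second after the job is handed in, with the robot touching nothing.
It also fails if it takes over 72 s, if anything falls off the work surface, if the arm or the gripper's body presses on something with over 40 N, if the wrist force passes 120 N, or if a joint passes its speed limit or range.

## Working session

There is one attempt and no reset: what is moved stays moved. The work goes in short steps, Python scripts to look and compute and a shell command to move; the robot and the scene stay as the last step left them, time stands still between calls to the robot, and variables do not carry over. Pictures are saved under pics/ and viewed, and the job is handed in when it is done.

```bash
mkdir -p pics; ls; python3 - <<'E'
from rig import get_state, vision
import cv2,json
s=get_state()
print({k:(s[k] if not hasattr(s[k],'tolist') else s[k].tolist()) for k in s})
for n in ["scene","top","wrist"]:
    cv2.imwrite(f"pics/{n}0.png",vision.capture(n)); i=vision.camera_info(n); print(n,i)
E
```

```text
pics
{'t': 0.0, 'qpos': [-1.2339705709381368, 0.39919477888267024, 0.04504892207492201, 1.5378892857330915, -0.01871559631112483, 1.2069064263227085, -0.05069367697992149], 'joint_vel': [0.0007488182682576346, -0.00023487621989163384, 0.00010323638899604345, 2.971741206651642e-05, -0.000702299599827478, 0.00021648938381819705, 0.0010552994007755378], 'joint_efforts': [-3.364915301062865e-05, -47.51191735267639, 1.3649549335241318, -25.42171597480774, 0.011668785300571471, 0.009311168105341494, -9.454531024744028e-07], 'ee_pos': [0.27411711484763907, 0.5886640990334971, 0.2302578453189003], 'tool_rot': [0.5966653339931258, 0.37954493028463954, -0.38067207377843526, -0.5958396574174343], 'ft_force': [0.8648449247862964, 0.11333678004151863, 0.4545064189265097], 'wrist_torque': [0.012865166995397454, -0.0026491598524692214, -0.01026132144059653], 'width': 1.0007829053788557}
scene {'fx': 497.85291934047723, 'fy': 497.85291934047723, 'cx': 324.9110174413016, 'cy': 201.00483679507386, 'dist': array([-0.00955073,  0.        ,  0.        ,  0.        ,  0.        ]), 'camera_from_world': ar
[... 549 characters left out ...]
ray([[ 0.01654829, -0.99964842, -0.02071706,  0.0090354 ],
       [-0.99452994, -0.0143193 , -0.10346569,  0.61830285],
       [ 0.10313266,  0.02231592, -0.99441724,  1.18546509],
       [ 0.        ,  0.        ,  0.        ,  1.        ]])}
wrist {'fx': 298.10415676985764, 'fy': 298.10415676985764, 'cx': 317.194844602815, 'cy': 204.9122213582472, 'dist': array([-0.04467079,  0.        ,  0.        ,  0.        ,  0.        ]), 'camera_from_world': array([[ 0.4220194 ,  0.90658375, -0.00235299, -0.64824848],
       [ 0.87385622, -0.40609072,  0.26733057, -0.03440847],
       [ 0.24140203, -0.11487486, -0.96360201,  0.37940909],
       [ 0.        ,  0.        ,  0.        ,  1.        ]])}
```

View pics/scene0.png

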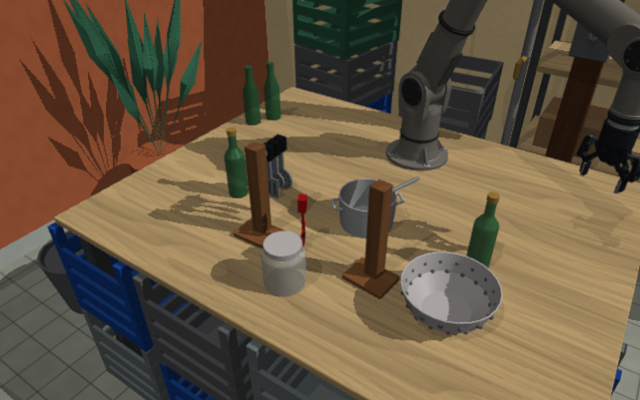

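View pics/top0.png

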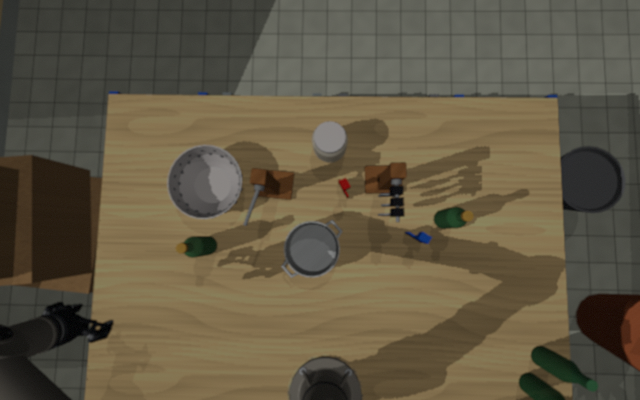

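View pics/wrist0.png

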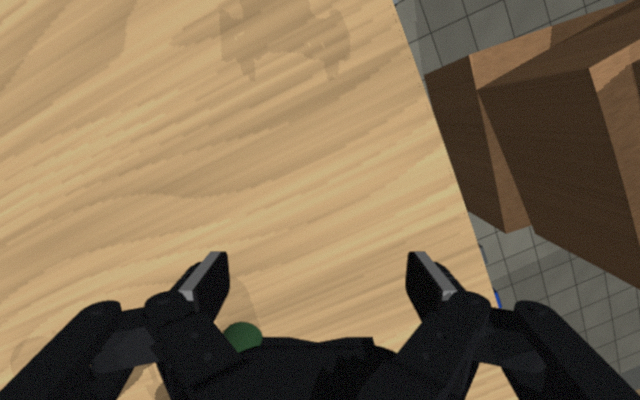

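```bash
python3 - <<'E'
import cv2
a=cv2.imread("pics/top0.png")[130:280,160:480]
cv2.imwrite("pics/top_c.png",cv2.resize(a,None,fx=2.5,fy=2.5,interpolation=cv2.INTER_CUBIC))
a=cv2.imread("pics/scene0.png")[110:310,210:510]
cv2.imwrite("pics/scene_c.png",cv2.resize(a,None,fx=2.66,fy=2.66,interpolation=cv2.INTER_CUBIC))
E
```

```text
(no output)
```

View pics/top_c.png

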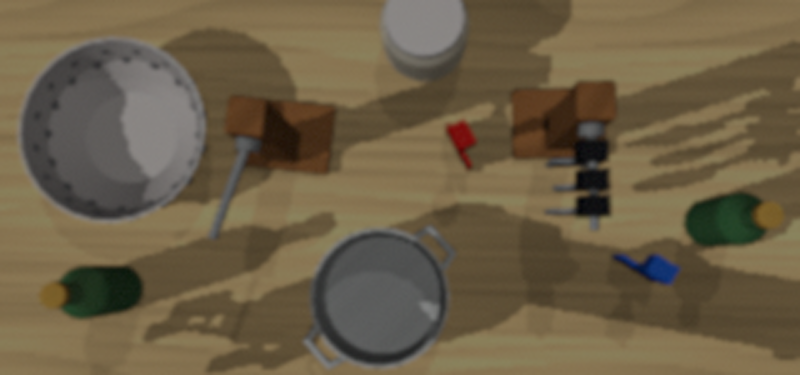

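View pics/scene_c.png

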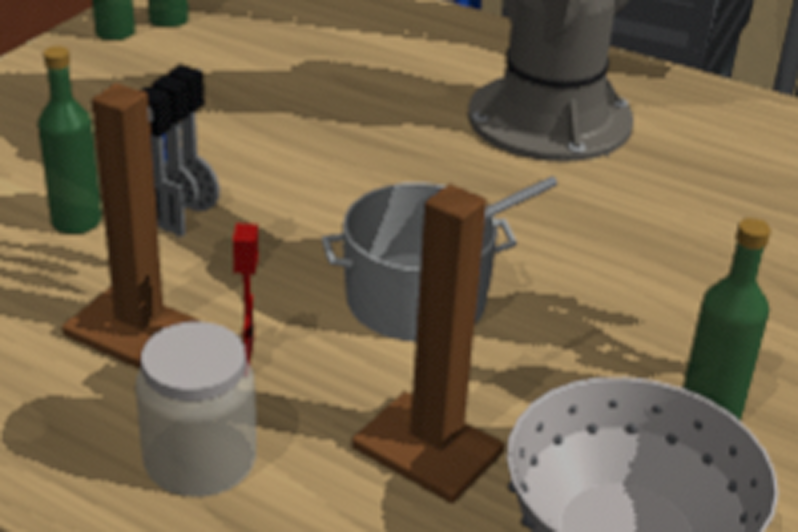

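```bash
cat > h.py <<'E'
import numpy as np, cv2
from rig import get_state, vision
from scipy.spatial.transform import Rotation as R
def KD(i): return np.array([[i['fx'],0,i['cx']],[0,i['fy'],i['cy']],[0,0,1]]), np.array(i['dist'])
def ray(px,i):
    K,D=KD(i); p=cv2.undistortPoints(np.array(px,float).reshape(-1,1,2),K,D).reshape(-1,2)
    T=np.array(i['camera_from_world']); Rm=T[:3,:3]; o=-Rm.T@T[:3,3]
    d=np.c_[p,np.ones(len(p))]@Rm
    return o,d
def onz(px,z,i):
    o,d=ray(px,i); return o+d*((np.broadcast_to(z,len(d))-o[2])/d[:,2])[:,None]
def proj(P,i):
    K,D=KD(i); T=np.array(i['camera_from_world'])
    return cv2.projectPoints(np.array(P,float).reshape(-1,3),cv2.Rodrigues(T[:3,:3])[0],T[:3,3],K,D)[0].reshape(-1,2)
def st():
    s=get_state(); Rm=R.from_quat(s['tool_rot']).as_matrix()
    return s,np.array(s['ee_pos']),Rm
E
python3 - <<'E'
from h import *
i=vision.camera_info("top")
c=lambda p:(160+np.array(p,float)/2.5-0.3, )  
def f(pts): 
    p=np.array(pts,float); return np.c_[160+p[:,0]/2.5,130+p[:,1]/2.5]-0.3
np.set_printoptions(precision=4,suppress=True)
print("blocks top .263\n",onz(f([(592,150),(592,180),(592,206)]),.263,i))
print("peg full tip",onz(f([(595,226)]),.252,i))
print("post full top corners FL FR BL BR (.285)\n",onz(f([(576,123),(614,122),(577,84),(615,83)]),.285,i))
print("full foot FL FR? BL\n",onz(f([(513,157),(512,90)]),.015,i))
print("post spare top FL FR BL BR\n",onz(f([(226,135),(263,139),(231,97),(267,100)]),.285,i))
print("spare foot FR BR\n",onz(f([(330,172),(335,104)]),.015,i))
print("spare peg near collar, tip\n",onz(f([(246,153),(215,236)]),.253,i))
print("pot rim L R T B\n",onz(f([(312,298),(449,298),(380,229),(380,366)]),.1,i))
print("bottle a,b caps",onz(f([(54,294),(768,216)]),.23,i))
print("tub",onz(f([(425,20)]),.13,i),"col",onz(f([(113,130)]),.09,i))
print("blue,red", onz(f([(661,270),(461,135)]),.1,i))
E
```

```text
blocks top .263
 [[ 0.6065 -0.1796  0.263 ]
 [ 0.5756 -0.1795  0.263 ]
 [ 0.549  -0.1794  0.263 ]]
peg full tip [[ 0.5291 -0.1843  0.252 ]]
post full top corners FL FR BL BR (.285)
 [[ 0.6311 -0.1599  0.285 ]
 [ 0.6326 -0.1979  0.285 ]
 [ 0.6709 -0.1609  0.285 ]
 [ 0.6724 -0.1992  0.285 ]]
full foot FL FR? BL
 [[ 0.6248 -0.1216  0.015 ]
 [ 0.7122 -0.1199  0.015 ]]
post spare top FL FR BL BR
 [[0.614  0.1935 0.285 ]
 [0.6104 0.1558 0.285 ]
 [0.653  0.1898 0.285 ]
 [0.6504 0.153  0.285 ]]
spare foot FR BR
 [[0.602  0.114  0.015 ]
 [0.6908 0.1097 0.015 ]]
spare peg near collar, tip
 [[0.5994 0.1786 0.253 ]
 [0.5125 0.2079 0.253 ]]
pot rim L R T B
 [[ 0.4441  0.1232  0.1   ]
 [ 0.4469 -0.0391  0.1   ]
 [ 0.527   0.0441  0.1   ]
 [ 0.3664  0.041   0.1   ]]
bottle a,b caps [[ 0.4493  0.381   0.23  ]
 [ 0.5433 -0.3686  0.23  ]]
tub [[ 0.7745 -0.006   0.13  ]] col [[0.6429 0.3734 0.09  ]]
blue,red [[ 0.4841 -0.2885  0.1   ]
 [ 0.6414 -0.0513  0.1   ]]
```

```bash
python3 - <<'E'
from h import *
np.set_printoptions(precision=4,suppress=True)
s,p,Rm=st(); print(Rm)
i=vision.camera_info("wrist"); T=np.array(i['camera_from_world']); o=-T[:3,:3].T@T[:3,3]
print("cam in tool",Rm.T@(o-p),"\ncam axes in tool cols",Rm.T@T[:3,:3].T)
E
```

```text
[[ 0.4221 -0.0005 -0.9066]
 [ 0.9066 -0.0014  0.4221]
 [-0.0015 -1.     -0.0001]]
cam in tool [-0.0006 -0.1428  0.0683] 
cam axes in tool cols [[ 1.      0.0003 -0.0008]
 [ 0.0009 -0.2672  0.9636]
 [ 0.0001 -0.9636 -0.2672]]
```

```bash
python3 -m creep '[{"x":-0.03,"y":-0.015,"z":-0.03,"ay":-0.05,"hand":1},{"x":-0.064,"y":-0.03,"z":-0.064,"ay":-0.10,"hand":1},{"x":-0.098,"y":-0.045,"z":-0.097,"ay":-0.15,"hand":1},{"x":-0.132,"y":-0.06,"z":-0.13,"ay":-0.2,"hand":1},{"x":-0.166,"y":-0.07,"z":-0.164,"ay":-0.25,"hand":1},{"x":-0.2,"y":-0.08,"z":-0.198,"ay":-0.3,"hand":1},{"x":-0.234,"y":-0.09,"z":-0.232,"ay":-0.37,"hand":1},{"x":-0.268,"y":-0.1,"z":-0.265,"ay":-0.437,"hand":1}]' 20
python3 - <<'E'
from h import *
s,p,Rm=st(); print(Rm.round(3),p,s['qpos'],s['t'])
print(Rm.T@(np.array([.50,-.179,.33])-p))
E
```

```text
[[ 0.422 -0.001 -0.907]
 [ 0.907 -0.001  0.422]
 [-0.001 -1.    -0.   ]] [0.27416926 0.58883525 0.23050767] [-1.23400758  0.39903625  0.04506946  1.53755887 -0.01871727  1.20689007
 -0.05072311] 0.15
[-0.60091713 -0.09855856 -0.52882326]invalid input at $[0]: expected keys x, y, z, ax, ay, az, hand
```

```bash
python3 -m creep '[{"x":-0.03,"y":-0.015,"z":-0.03,"ax":0,"ay":-0.05,"az":0,"hand":1},{"x":-0.064,"y":-0.03,"z":-0.064,"ax":0,"ay":-0.10,"az":0,"hand":1},{"x":-0.098,"y":-0.045,"z":-0.097,"ax":0,"ay":-0.15,"az":0,"hand":1},{"x":-0.132,"y":-0.06,"z":-0.13,"ax":0,"ay":-0.2,"az":0,"hand":1},{"x":-0.166,"y":-0.07,"z":-0.164,"ax":0,"ay":-0.25,"az":0,"hand":1},{"x":-0.2,"y":-0.08,"z":-0.198,"ax":0,"ay":-0.3,"az":0,"hand":1},{"x":-0.234,"y":-0.09,"z":-0.232,"ax":0,"ay":-0.37,"az":0,"hand":1},{"x":-0.268,"y":-0.1,"z":-0.265,"ax":0,"ay":-0.437,"az":0,"hand":1}]' 20
python3 - <<'E'
from h import *
s,p,Rm=st(); print(Rm.round(3),p,s['qpos'],s['t'])
print(Rm.T@(np.array([.50,-.179,.33])-p))
E
```

```text
t: 0.95
ee_pos: [0.4016, 0.2319, 0.3312]
tool_rot: [-0.499, -0.501, 0.501, 0.499]
ft_force: [1.1, -0.2, 0.6]
width: 1.001
[[-0.004 -0.    -1.   ]
 [ 1.    -0.001 -0.004]
 [-0.001 -1.     0.   ]] [0.4016256  0.23193237 0.33124728] [-0.84076013 -0.00908956  0.22309312  1.81269782  0.00279183  1.33886634
  0.95639837] 0.95
[-0.41131327  0.00169861 -0.09676258]
```

```bash
python3 - <<'E'
from h import *
import json
i=vision.camera_info("wrist"); cv2.imwrite("pics/w1.png",vision.capture("wrist"))
json.dump({k:np.array(v).tolist() for k,v in i.items()},open("w1.json","w"))
E
python3 -m creep '[{"x":-0.04,"y":0,"z":-0.01,"ax":0,"ay":0,"az":0,"hand":1},{"x":-0.09,"y":0,"z":-0.02,"ax":0,"ay":0,"az":0,"hand":1},{"x":-0.138,"y":0,"z":-0.03,"ax":0,"ay":0,"az":0,"hand":1},{"x":-0.187,"y":0,"z":-0.04,"ax":0,"ay":0,"az":0,"hand":1},{"x":-0.235,"y":0,"z":-0.05,"ax":0,"ay":0,"az":0,"hand":1},{"x":-0.283,"y":0,"z":-0.06,"ax":0,"ay":0,"az":0,"hand":1},{"x":-0.332,"y":0,"z":-0.07,"ax":0,"ay":0,"az":0,"hand":1},{"x":-0.38,"y":0,"z":-0.08,"ax":0,"ay":0,"az":0,"hand":1}]' 20
python3 - <<'E'
from h import *
import json
i=vision.camera_info("wrist"); cv2.imwrite("pics/w2.png",vision.capture("wrist"))
json.dump({k:np.array(v).tolist() for k,v in i.items()},open("w2.json","w"))
s,p,Rm=st();print(p,s['qpos'])
E
```

```text
t: 1.8
ee_pos: [0.4832, -0.1588, 0.3353]
tool_rot: [0.504, 0.498, -0.498, -0.5]
ft_force: [1.2, -0.5, 0.0]
width: 0.997
[ 0.48288394 -0.16896817  0.33576481] [-0.4097709   0.08863952  0.71034494  1.72683026 -0.04831024  1.33846059
  1.86152621]
```

View pics/w1.png

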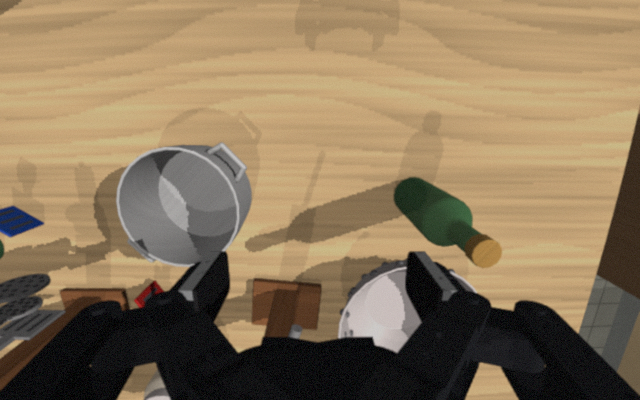

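View pics/w2.png

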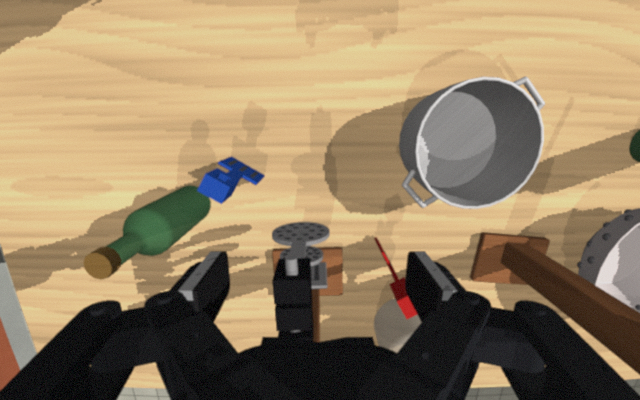

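```bash
python3 - <<'E'
import cv2
a=cv2.imread("pics/w2.png")[215:365,230:370]
b=cv2.imread("pics/w1.png")[265:365,240:340]
cv2.imwrite("pics/w2c.png",cv2.resize(a,None,fx=4,fy=4,interpolation=cv2.INTER_CUBIC))
cv2.imwrite("pics/w1c.png",cv2.resize(b,None,fx=4,fy=4,interpolation=cv2.INTER_CUBIC))
E
```

```text
(no output)
```

View pics/w2c.png

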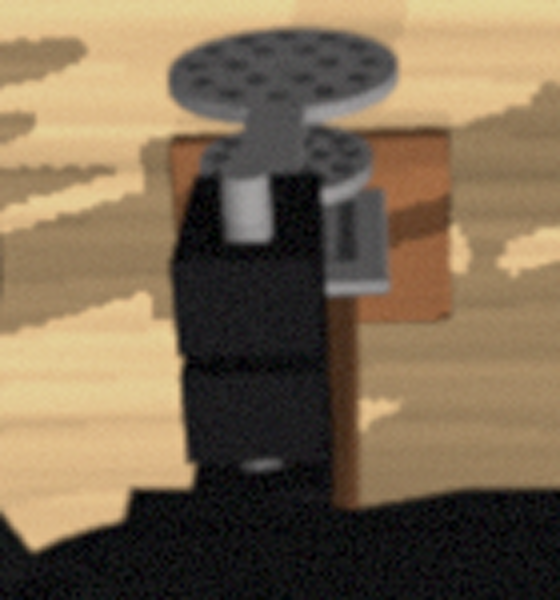

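View pics/w1c.png

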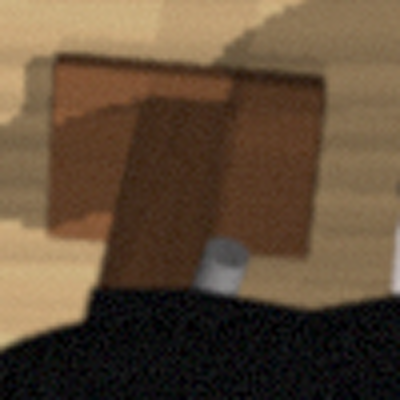

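```bash
python3 - <<'E'
from h import *
import json
np.set_printoptions(precision=4,suppress=True)
w1=json.load(open("w1.json"));w2=json.load(open("w2.json"))
f=lambda p,o:np.array(p,float)/4+np.array(o)-.375
A=lambda p,z:print(onz(f(p,(230,215)),z,w2))
B=lambda p,z:print(onz(f(p,(240,265)),z,w1))
print("tip/rod");A([(247,190),(247,238)],.254)
print("front top face FL FR RL RR");A([(175,258),(322,258),(185,353),(328,353)],.263)
print("2nd top R corners");A([(186,368),(329,368),(193,462),(330,462)],.263)
print("foot");A([(170,137),(450,130)],.015)
print("spare tip: centre of face");B([(226,255)],.250)
B([(209,245),(243,248)],.250)
print("spare foot");B([(58,57),(323,77)],.015)
B([(50,235),(310,256)],.015)
E
```

```text
tip/rod
[[ 0.5262 -0.1812  0.254 ]
 [ 0.5372 -0.1815  0.254 ]]
front top face FL FR RL RR
[[ 0.5368 -0.1953  0.263 ]
 [ 0.5368 -0.1656  0.263 ]
 [ 0.559  -0.1944  0.263 ]
 [ 0.559  -0.1646  0.263 ]]
2nd top R corners
[[ 0.5626 -0.1943  0.263 ]
 [ 0.5626 -0.1645  0.263 ]
 [ 0.5861 -0.1939  0.263 ]
 [ 0.5861 -0.1645  0.263 ]]
foot
[[ 0.6212 -0.2376  0.015 ]
 [ 0.6184 -0.1196  0.015 ]]
spare tip: centre of face
[[0.509  0.2131 0.25  ]]
[[0.5064 0.2094 0.25  ]
 [0.5072 0.2169 0.25  ]]
spare foot
[[0.5929 0.123  0.015 ]
 [0.6018 0.2373 0.015 ]]
[[0.6836 0.114  0.015 ]
 [0.6938 0.232  0.015 ]]
```

```bash
python3 -m creep '[{"x":-0.005,"y":0,"z":-0.03,"ax":0,"ay":0,"az":0,"hand":0.9},{"x":-0.011,"y":0.01,"z":-0.0635,"ax":0,"ay":0,"az":0,"hand":0.9},{"x":-0.011,"y":0.04,"z":-0.0635,"ax":0,"ay":0,"az":0,"hand":0.9},{"x":-0.011,"y":0.075,"z":-0.0635,"ax":0,"ay":0,"az":0,"hand":0.9},{"x":-0.011,"y":0.107,"z":-0.0635,"ax":0,"ay":0,"az":0,"hand":0.9},{"x":-0.011,"y":0.107,"z":-0.0635,"ax":0,"ay":0,"az":0,"hand":0.7},{"x":-0.011,"y":0.107,"z":-0.0635,"ax":0,"ay":0,"az":0,"hand":0.5},{"x":-0.011,"y":0.107,"z":-0.0635,"ax":0,"ay":0,"az":0,"hand":0.5}]' 40
python3 - <<'E'
from h import *
cv2.imwrite("pics/w3.png",vision.capture("wrist"))
s,p,Rm=st();print(p,Rm.round(4),s['width'],s['ft_force'],s['t'])
E
```

```text
t: 2.65
ee_pos: [0.548, -0.1829, 0.2313]
tool_rot: [0.51, 0.494, -0.496, -0.499]
ft_force: [0.5, 0.6, 0.3]
width: 0.5
[ 0.5480838  -0.18288625  0.23145187] [[ 0.0185  0.0094 -0.9998]
 [ 0.9997 -0.0136  0.0184]
 [-0.0134 -0.9999 -0.0097]] 0.4979944686873127 [-0.29059625  0.22928151 -0.5236885 ] 2.7
```

View pics/w3.png

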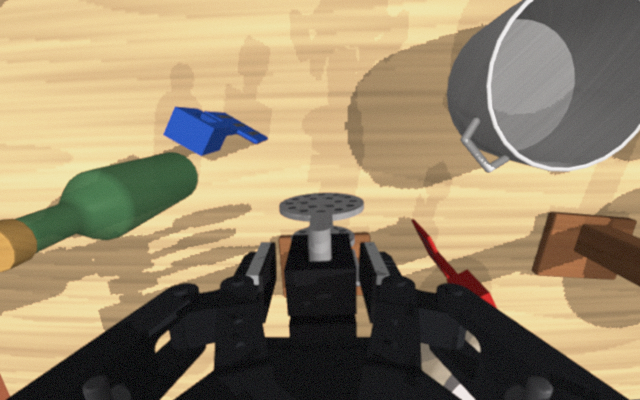

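```bash
cat >> h.py <<'E'
def Rd(az=np.pi):  # tool z horizontal azimuth az, tool y down
    z=np.array([np.cos(az),np.sin(az),0]); y=np.array([0,0,-1.]); return np.c_[np.cross(y,z),y,z]
def to(P,az=np.pi,verbose=True):
    s,p,Rm=st(); d=Rm.T@(np.array(P)-p); r=R.from_matrix(Rm.T@Rd(az)).as_rotvec()
    print("t %.2f p %s ft %s tq %s w %.3f"%(s['t'],p.round(4),np.round(s['ft_force'],1),np.round(s['wrist_torque'],2),s['width'])); print(" shift",d.round(4)," turn",r.round(4))
E
python3 - <<'E'
from h import *
to([.5475,-.1815,.2305])
E
```

```text
t 2.70 p [ 0.5481 -0.1829  0.2315] ft [-0.3  0.2 -0.5] tq [-0.04  0.04  0.02] w 0.498
 shift [0.0014 0.0009 0.0006]  turn [ 0.0096 -0.0185 -0.0135]
```

```bash
python3 -m creep '[{"x":0.001,"y":0.001,"z":0.001,"ax":0.01,"ay":-0.018,"az":-0.013,"hand":0.5},{"x":0.001,"y":0.001,"z":0.001,"ax":0.01,"ay":-0.018,"az":-0.013,"hand":0.3},{"x":0.001,"y":0.001,"z":0.001,"ax":0.01,"ay":-0.018,"az":-0.013,"hand":0.2},{"x":0.001,"y":0.001,"z":0.001,"ax":0.01,"ay":-0.018,"az":-0.013,"hand":0.2},{"x":0.001,"y":0.001,"z":0.001,"ax":0.01,"ay":-0.018,"az":-0.013,"hand":0.2},{"x":0.001,"y":0.001,"z":0.001,"ax":0.01,"ay":-0.018,"az":-0.013,"hand":0.2},{"x":0.001,"y":-0.002,"z":0.001,"ax":0.01,"ay":-0.018,"az":-0.013,"hand":0.2},{"x":0.001,"y":-0.003,"z":0.001,"ax":0.01,"ay":-0.018,"az":-0.013,"hand":0.2}]' 40
python3 - <<'E'
from h import *
to([.5,-.1815,.2345])
E
```

```text
t: 3.5
ee_pos: [0.5466, -0.1817, 0.2341]
tool_rot: [-0.5, -0.499, 0.5, 0.5]
ft_force: [-0.2, -0.7, -2.1]
width: 0.346
t 3.50 p [ 0.5466 -0.1817  0.2341] ft [-0.2 -0.7 -2.1] tq [-0.06  0.04 -0.01] w 0.346
 shift [ 0.0002 -0.0003  0.0466]  turn [-0.0014 -0.0006 -0.0003]
```

```bash
python3 -m creep '[{"x":0,"y":0,"z":0.025,"ax":0,"ay":0,"az":0,"hand":0.2},{"x":0,"y":0,"z":0.055,"ax":0,"ay":0,"az":0,"hand":0.2},{"x":0.015,"y":-0.03,"z":0.068,"ax":0,"ay":0,"az":0,"hand":0.2},{"x":0.05,"y":-0.06,"z":0.072,"ax":0,"ay":0.06,"az":0,"hand":0.2},{"x":0.095,"y":-0.065,"z":0.075,"ax":0,"ay":0.12,"az":0,"hand":0.2},{"x":0.14,"y":-0.07,"z":0.078,"ax":0,"ay":0.19,"az":0,"hand":0.2},{"x":0.185,"y":-0.07,"z":0.08,"ax":0,"ay":0.26,"az":0,"hand":0.2},{"x":0.23,"y":-0.07,"z":0.082,"ax":0,"ay":0.33,"az":0,"hand":0.2}]' 40
python3 - <<'E'
from h import *
to([.465,.2255,.30],2.81)
E
```

```text
t: 4.3
ee_pos: [0.464, 0.0499, 0.3041]
tool_rot: [-0.576, -0.41, 0.41, 0.576]
ft_force: [1.8, 0.9, -1.4]
width: 0.344
t 4.30 p [0.464  0.0499 0.3041] ft [ 1.8  0.9 -1.4] tq [-0.01 -0.06  0.01] w 0.344
 shift [0.1663 0.0041 0.0566]  turn [-0.0015 -0.002  -0.0004]
```

```bash
python3 -m creep '[{"x":0.03,"y":0,"z":0.01,"ax":0,"ay":0,"az":0,"hand":0.2},{"x":0.07,"y":0,"z":0.022,"ax":0,"ay":0,"az":0,"hand":0.2},{"x":0.11,"y":0,"z":0.035,"ax":0,"ay":0,"az":0,"hand":0.2},{"x":0.14,"y":0,"z":0.048,"ax":0,"ay":0,"az":0,"hand":0.2},{"x":0.16,"y":0.002,"z":0.054,"ax":0,"ay":0,"az":0,"hand":0.2},{"x":0.166,"y":0.004,"z":0.057,"ax":0,"ay":0,"az":0,"hand":0.2},{"x":0.166,"y":0.004,"z":0.057,"ax":0,"ay":0,"az":0,"hand":0.2},{"x":0.166,"y":0.004,"z":0.057,"ax":0,"ay":0,"az":0,"hand":0.2}]' 40
python3 - <<'E'
from h import *
import json
to([.465,.2255,.30],2.81)
i=vision.camera_info("wrist"); cv2.imwrite("pics/w4.png",vision.capture("wrist"))
json.dump({k:np.array(v).tolist() for k,v in i.items()},open("w4.json","w"))
i=vision.camera_info("top"); a=vision.capture("top");cv2.imwrite("pics/top4.png",a)
cv2.imwrite("pics/top4c.png",cv2.resize(a[150:270,190:350],None,fx=5,fy=5,interpolation=cv2.INTER_CUBIC))
E
```

```text
t: 5.1
ee_pos: [0.4649, 0.223, 0.2999]
tool_rot: [0.577, 0.408, -0.41, -0.577]
ft_force: [-0.3, -1.7, -1.9]
width: 0.342
t 5.10 p [0.4649 0.223  0.2999] ft [-0.3 -1.7 -1.9] tq [-0.01 -0.02 -0.04] w 0.342
 shift [ 0.0024 -0.0001  0.0008]  turn [-0.0013 -0.005  -0.0019]
```

View pics/w4.png

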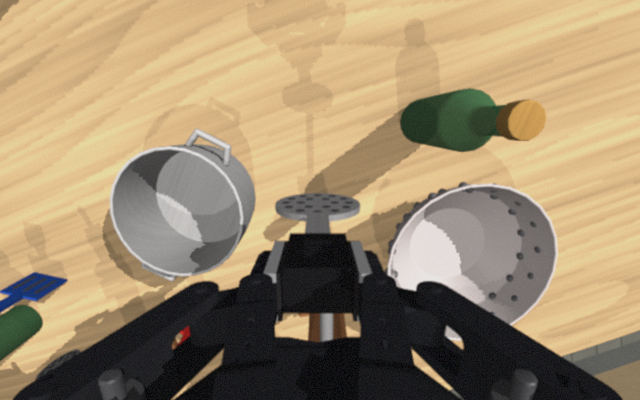

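View pics/top4c.png

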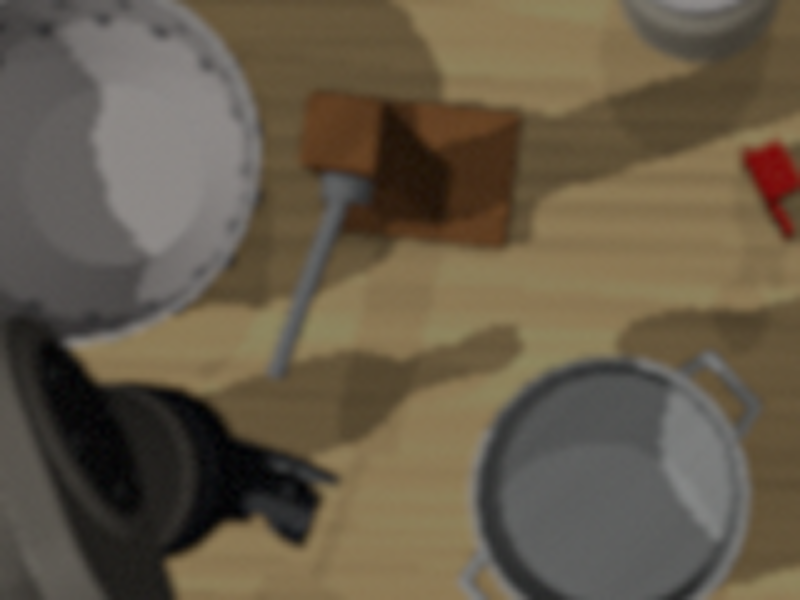

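```bash
python3 - <<'E'
from h import *
import json
np.set_printoptions(precision=4,suppress=True)
a=cv2.imread("pics/w4.png")[190:360,240:400]
cv2.imwrite("pics/w4c.png",cv2.resize(np.clip(a.astype(float)*1.5,0,255).astype('uint8'),None,fx=4.5,fy=3.5,interpolation=cv2.INTER_CUBIC))
i=vision.camera_info("top")
f=lambda p:np.array(p,float)/5+np.array((190,150))-.4
P=onz(f([(278,372),(345,205)]),.253,i);print(P, np.arctan2(P[0,1]-P[1,1],P[1,0]-P[0,0]))
E
```

```text
[[0.5127 0.2092 0.253 ]
 [0.6002 0.1774 0.253 ]] 0.3492710576503522
```

View pics/w4c.png

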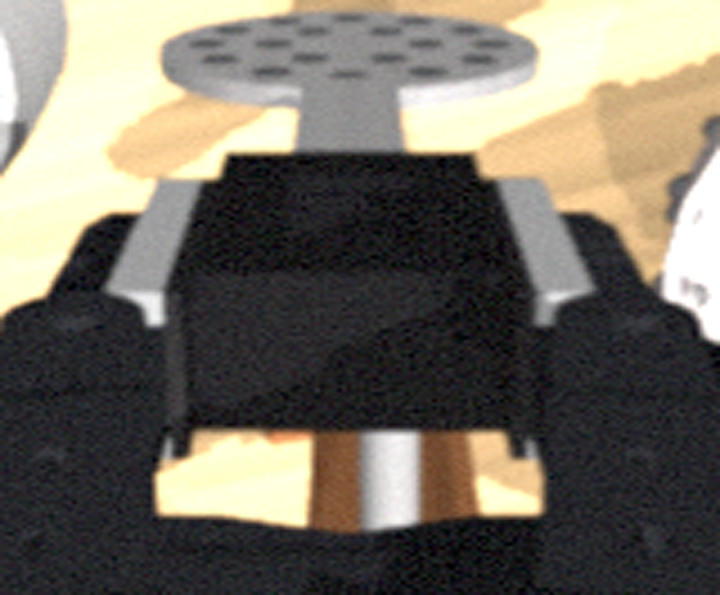

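```bash
python3 - <<'E'
from h import *
import json
np.set_printoptions(precision=4,suppress=True)
w=json.load(open("w4.json")); s,p,Rm=st()
f=lambda q:np.array(q,float)/np.array([4.5,3.5])+np.array((240,190))-.4
for P in (onz(f([(389.5,432),(393.5,522)]),.25,w),onz(f([(350,155),(358,272),(361,430)]),[.2945,.3325,.3325],w)):
    print(P,"\n tool",(P-p)@Rm)
E
```

```text
[[0.5321 0.2057 0.25  ]
 [0.5544 0.1989 0.25  ]] 
 tool [[ 0.0057  0.0502 -0.0691]
 [ 0.0066  0.0502 -0.0924]]
[[0.454  0.2262 0.2945]
 [0.4543 0.2269 0.3325]
 [0.4746 0.2202 0.3325]] 
 tool [[-0.0008  0.0058  0.0114]
 [-0.0001 -0.0322  0.0114]
 [ 0.0003 -0.0322 -0.01  ]]
```

```bash
python3 -m creep '[{"x":0.002,"y":0.02,"z":0,"ax":0,"ay":0,"az":0,"hand":0.2},{"x":0.005,"y":0.045,"z":0,"ax":0,"ay":0,"az":0,"hand":0.2},{"x":0.005,"y":0.06,"z":-0.005,"ax":0,"ay":0,"az":0,"hand":0.2},{"x":0.005,"y":0.0655,"z":-0.012,"ax":0,"ay":0,"az":0,"hand":0.2},{"x":0.005,"y":0.0655,"z":-0.018,"ax":0,"ay":0,"az":0,"hand":0.2},{"x":0.005,"y":0.0655,"z":-0.02,"ax":0,"ay":0,"az":0,"hand":0.2},{"x":0.005,"y":0.0655,"z":-0.02,"ax":0,"ay":0,"az":0,"hand":0.2},{"x":0.005,"y":0.0655,"z":-0.02,"ax":0,"ay":0,"az":0,"hand":0.2}]' 40
python3 - <<'E'
from h import *
import json
np.set_printoptions(precision=4,suppress=True)
to([.465,.2255,.234],2.82)
i=vision.camera_info("wrist"); a=vision.capture("wrist"); cv2.imwrite("pics/w5.png",a)
json.dump({k:np.array(v).tolist() for k,v in i.items()},open("w5.json","w"))
a=a[190:360,240:400]
cv2.imwrite("pics/w5c.png",cv2.resize(np.clip(a.astype(float)*1.5,0,255).astype('uint8'),None,fx=4.5,fy=3.5,interpolation=cv2.INTER_CUBIC))
E
```

```text
t: 6.0
ee_pos: [0.4858, 0.2215, 0.2356]
tool_rot: [-0.577, -0.409, 0.409, 0.577]
ft_force: [0.2, 0.1, -2.3]
width: 0.345
t 6.00 p [0.4858 0.2215 0.2356] ft [ 0.2  0.1 -2.3] tq [-0.02  0.04 -0.06] w 0.345
 shift [-0.0031  0.0016  0.021 ]  turn [-0.0005 -0.0156  0.0004]
```

View pics/w5c.png

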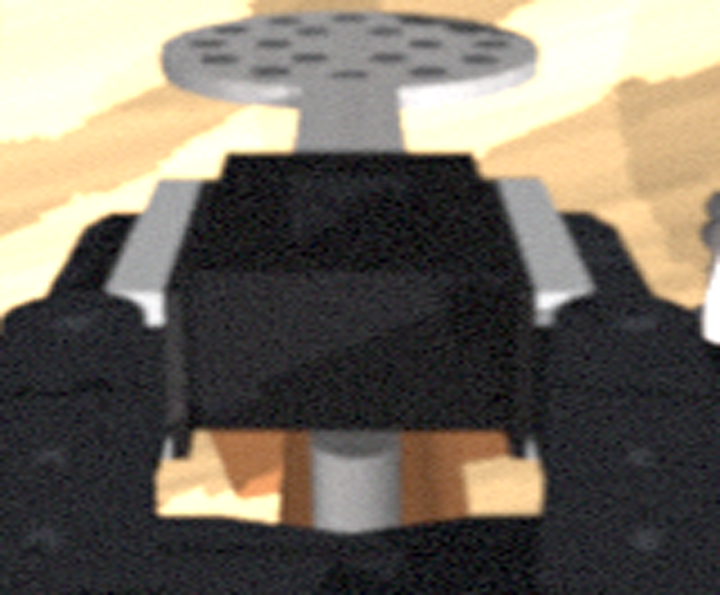

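```bash
python3 - <<'E'
from h import *
import json
np.set_printoptions(precision=4,suppress=True)
w=json.load(open("w5.json")); s,p,Rm=st()
f=lambda q:np.array(q,float)/np.array([4.5,3.5])+np.array((240,190))-.4
P=onz(f([(356,445),(356,458),(356.5,518)]),[.25,.255,.255],w);print(P,"\n tool",(P-p)@Rm)
E
```

```text
[[0.5099 0.2131 0.25  ]
 [0.5085 0.2136 0.255 ]
 [0.518  0.2104 0.255 ]] 
 tool [[ 0.0001 -0.0147 -0.0257]
 [ 0.0001 -0.0197 -0.0242]
 [ 0.0001 -0.0197 -0.0342]]
```

```bash
python3 -m creep '[{"x":0,"y":0.001,"z":-0.004,"ax":0,"ay":0,"az":0,"hand":0.2},{"x":0,"y":0.0015,"z":-0.008,"ax":0,"ay":0,"az":0,"hand":0.2},{"x":0,"y":0.0015,"z":-0.012,"ax":0,"ay":0,"az":0,"hand":0.2},{"x":0,"y":0.0015,"z":-0.015,"ax":0,"ay":0,"az":0,"hand":0.2},{"x":0,"y":0.0015,"z":-0.018,"ax":0,"ay":0,"az":0,"hand":0.2},{"x":0,"y":0.0015,"z":-0.021,"ax":0,"ay":0,"az":0,"hand":0.2},{"x":0,"y":0.0015,"z":-0.024,"ax":0,"ay":0,"az":0,"hand":0.2},{"x":0,"y":0.0015,"z":-0.027,"ax":0,"ay":0,"az":0,"hand":0.2}]' 40
python3 - <<'E'
from h import *
to([.465,.2255,.234],2.82)
a=vision.capture("wrist"); a=a[190:360,240:400]
cv2.imwrite("pics/w6c.png",cv2.resize(np.clip(a.astype(float)*1.5,0,255).astype('uint8'),None,fx=4.5,fy=3.5,interpolation=cv2.INTER_CUBIC))
E
```

```text
t: 6.85
ee_pos: [0.5114, 0.2125, 0.2338]
tool_rot: [-0.576, -0.409, 0.409, 0.577]
ft_force: [0.1, -0.8, -2.5]
width: 0.346
t 6.85 p [0.5114 0.2125 0.2338] ft [ 0.1 -0.8 -2.5] tq [-0.05 -0.   -0.03] w 0.346
 shift [-0.0031 -0.0001  0.048 ]  turn [-0.0007 -0.0153  0.0002]
```

View pics/w6c.png

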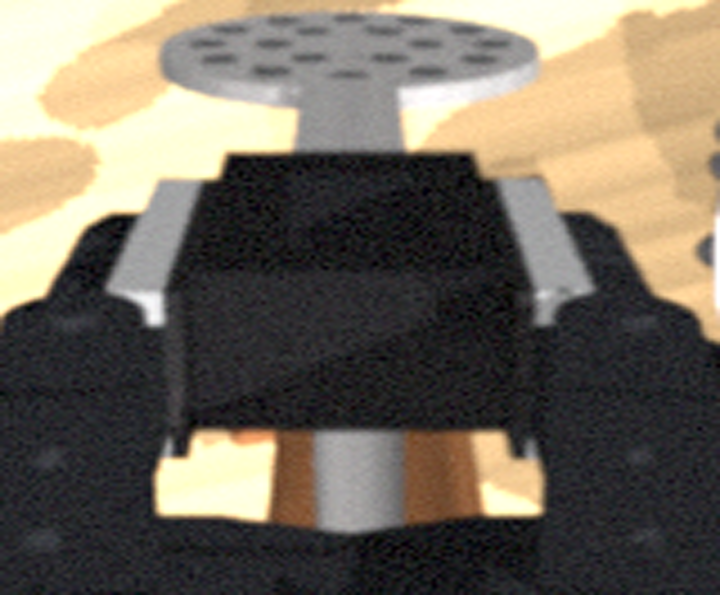

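```bash
python3 -m creep '[{"x":0,"y":0,"z":-0.008,"ax":0,"ay":0,"az":0,"hand":0.2},{"x":0,"y":0,"z":-0.016,"ax":0,"ay":0,"az":0,"hand":0.2},{"x":0,"y":0,"z":-0.024,"ax":0,"ay":0,"az":0,"hand":0.2},{"x":0,"y":0,"z":-0.032,"ax":0,"ay":0,"az":0,"hand":0.2},{"x":0,"y":0,"z":-0.04,"ax":0,"ay":0,"az":0,"hand":0.2},{"x":0,"y":0,"z":-0.047,"ax":0,"ay":0,"az":0,"hand":0.2},{"x":0,"y":0,"z":-0.053,"ax":0,"ay":0,"az":0,"hand":0.2},{"x":0,"y":0,"z":-0.058,"ax":0,"ay":0,"az":0,"hand":0.2}]' 40
python3 - <<'E'
from h import *
to([.465,.2255,.234],2.82)
a=vision.capture("wrist"); a=a[190:360,240:400]
cv2.imwrite("pics/w7c.png",cv2.resize(np.clip(a.astype(float)*1.5,0,255).astype('uint8'),None,fx=4.5,fy=3.5,interpolation=cv2.INTER_CUBIC))
E
```

```text
t: 7.7
ee_pos: [0.5671, 0.1928, 0.2338]
tool_rot: [-0.577, -0.409, 0.409, 0.577]
ft_force: [0.5, 0.3, -2.4]
width: 0.344
t 7.70 p [0.5671 0.1928 0.2338] ft [ 0.5  0.3 -2.4] tq [-0.01 -0.01 -0.03] w 0.344
 shift [-0.003  -0.0002  0.1072]  turn [-0.0001 -0.0159  0.0001]
```

View pics/w7c.png

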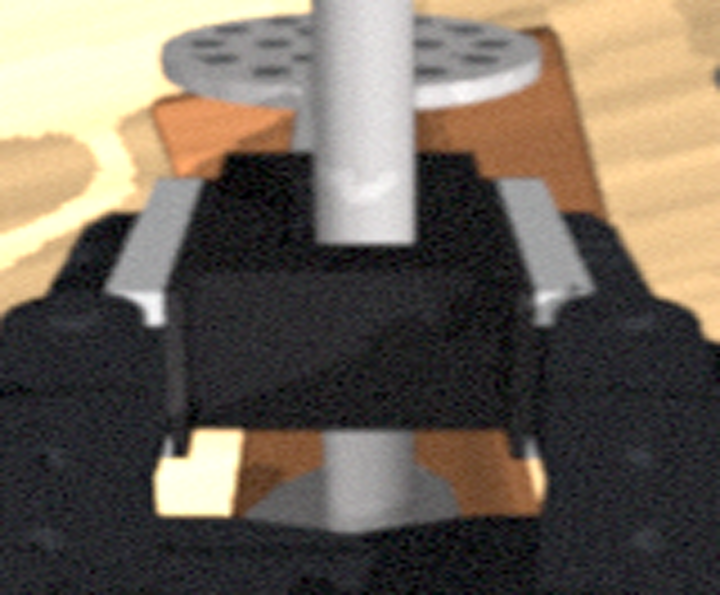

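```bash
python3 -m creep '[{"x":0.0005,"y":0,"z":-0.004,"ax":0,"ay":0,"az":0,"hand":0.2},{"x":0.001,"y":0,"z":-0.008,"ax":0,"ay":0,"az":0,"hand":0.2},{"x":0.001,"y":0,"z":-0.012,"ax":0,"ay":0,"az":0,"hand":0.2},{"x":0.001,"y":0,"z":-0.015,"ax":0,"ay":0,"az":0,"hand":0.2},{"x":0.001,"y":0,"z":-0.017,"ax":0,"ay":0,"az":0,"hand":0.2},{"x":0.001,"y":0,"z":-0.019,"ax":0,"ay":0,"az":0,"hand":0.2},{"x":0.001,"y":0,"z":-0.021,"ax":0,"ay":0,"az":0,"hand":0.2},{"x":0.001,"y":0,"z":-0.022,"ax":0,"ay":0,"az":0,"hand":0.2}]' 40
python3 - <<'E'
from h import *
to([.465,.2255,.234],2.82)
a=vision.capture("wrist"); a=a[190:360,240:400]
cv2.imwrite("pics/w8c.png",cv2.resize(np.clip(a.astype(float)*1.5,0,255).astype('uint8'),None,fx=4.5,fy=3.5,interpolation=cv2.INTER_CUBIC))
E
```

```text
t: 8.55
ee_pos: [0.5882, 0.1864, 0.2338]
tool_rot: [-0.577, -0.409, 0.409, 0.577]
ft_force: [-3.5, 0.5, -0.6]
width: 0.339
t 8.55 p [0.5882 0.1864 0.2338] ft [-3.5  0.5 -0.6] tq [0.12 0.67 0.03] w 0.339
 shift [-3.900e-03 -1.000e-04  1.292e-01]  turn [-0.001  -0.0162 -0.0002]
```

View pics/w8c.png

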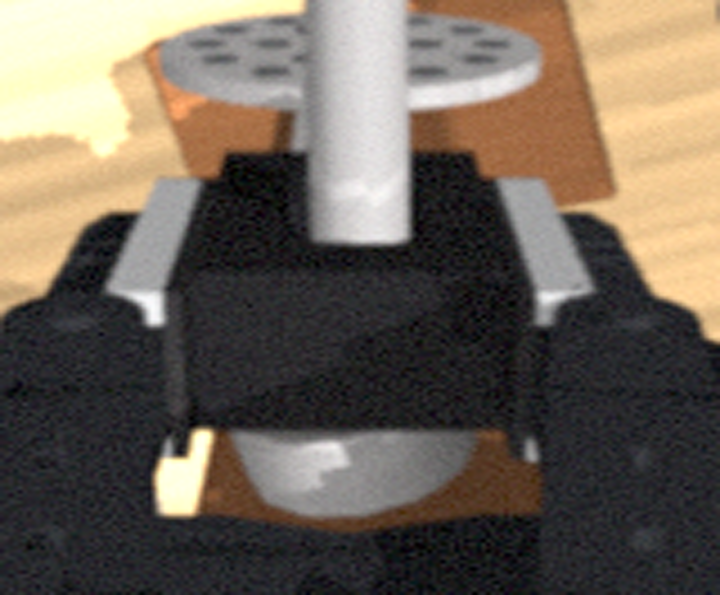

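```bash
python3 -m creep '[{"x":0,"y":0,"z":-0.0005,"ax":0,"ay":0,"az":0,"hand":0.2},{"x":0,"y":0,"z":-0.001,"ax":0,"ay":0,"az":0,"hand":0.2},{"x":0,"y":0,"z":-0.001,"ax":0,"ay":0,"az":0,"hand":0.2},{"x":0,"y":0.001,"z":-0.0005,"ax":0,"ay":0,"az":0,"hand":0.2},{"x":0,"y":0.002,"z":-0.0005,"ax":0,"ay":0,"az":0,"hand":0.2},{"x":0,"y":0.003,"z":-0.0005,"ax":0,"ay":0,"az":0,"hand":0.2},{"x":0,"y":0.003,"z":-0.0005,"ax":0,"ay":0,"az":0,"hand":0.2},{"x":0,"y":0.003,"z":-0.0005,"ax":0,"ay":0,"az":0,"hand":0.2}]' 40
python3 - <<'E'
from h import *
to([.465,.2255,.234],2.82)
E
```

```text
t: 9.4
ee_pos: [0.5884, 0.1868, 0.2319]
tool_rot: [-0.576, -0.409, 0.409, 0.577]
ft_force: [-5.8, 1.3, 5.5]
width: 0.349
t 9.40 p [0.5884 0.1868 0.2319] ft [-5.8  1.3  5.5] tq [0.18 1.21 0.1 ] w 0.349
 shift [-0.0043 -0.0019  0.1293]  turn [-0.0015 -0.0157  0.0009]
```

```bash
python3 -m creep '[{"x":0,"y":-0.0005,"z":0,"ax":0,"ay":0,"az":0,"hand":0.35},{"x":0,"y":-0.0005,"z":0,"ax":0,"ay":0,"az":0,"hand":0.45},{"x":0,"y":-0.0005,"z":0,"ax":0,"ay":0,"az":0,"hand":0.6},{"x":0,"y":-0.0005,"z":0,"ax":0,"ay":0,"az":0,"hand":0.6},{"x":0,"y":-0.02,"z":0,"ax":0,"ay":0,"az":0,"hand":0.6},{"x":0,"y":-0.06,"z":0.005,"ax":0,"ay":0,"az":0,"hand":0.6},{"x":0,"y":-0.1,"z":0.03,"ax":0,"ay":0,"az":0,"hand":0.8},{"x":-0.03,"y":-0.105,"z":0.06,"ax":0,"ay":0,"az":0,"hand":0.9}]' 40
python3 - <<'E'
from h import *
a=vision.capture("wrist"); cv2.imwrite("pics/w9.png",a)
to([.5735,-.1815,.330])
E
```

```text
t: 10.2
ee_pos: [0.5252, 0.1822, 0.3419]
tool_rot: [0.576, 0.414, -0.406, -0.576]
ft_force: [-0.5, -0.0, 0.6]
width: 0.894
t 10.25 p [0.5176 0.1756 0.3402] ft [-6.6 -3.7 -1.1] tq [-0.29  0.51  0.04] w 0.898
 shift [-0.3184  0.009  -0.1711]  turn [-0.0023 -0.3378  0.0027]
```

View pics/w9.png

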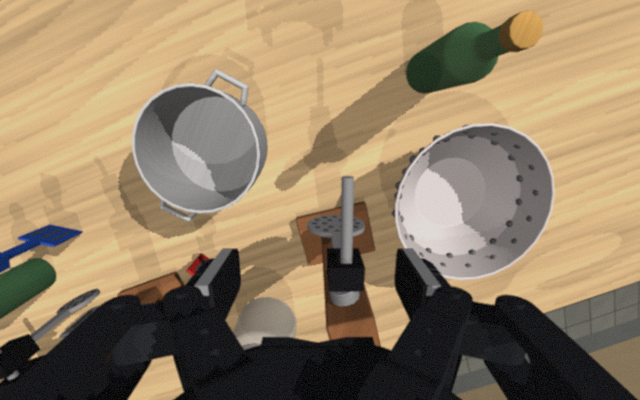

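```bash
python3 -m creep '[{"x":-0.035,"y":0,"z":-0.005,"ax":0,"ay":-0.04,"az":0,"hand":0.9},{"x":-0.08,"y":0,"z":-0.015,"ax":0,"ay":-0.09,"az":0,"hand":0.9},{"x":-0.125,"y":0,"z":-0.035,"ax":0,"ay":-0.14,"az":0,"hand":0.9},{"x":-0.165,"y":0,"z":-0.06,"ax":0,"ay":-0.19,"az":0,"hand":0.9},{"x":-0.205,"y":0,"z":-0.085,"ax":0,"ay":-0.24,"az":0,"hand":0.9},{"x":-0.245,"y":0,"z":-0.115,"ax":0,"ay":-0.29,"az":0,"hand":0.9},{"x":-0.285,"y":0,"z":-0.145,"ax":0,"ay":-0.338,"az":0,"hand":0.9},{"x":-0.318,"y":0,"z":-0.171,"ax":-0.002,"ay":-0.338,"az":0.003,"hand":0.9}]' 40
python3 - <<'E'
from h import *
to([.5735,-.1815,.2305])
E
```

```text
t: 11.05
ee_pos: [0.5737, -0.1849, 0.3392]
tool_rot: [0.501, 0.499, -0.5, -0.5]
ft_force: [1.4, 0.1, 1.1]
width: 0.9
t 11.05 p [ 0.5737 -0.1849  0.3392] ft [1.4 0.1 1.1] tq [ 0.02 -0.01  0.01] w 0.900
 shift [0.0036 0.1087 0.0003]  turn [ 0.0007 -0.0015 -0.002 ]
```

```bash
python3 -m creep '[{"x":0.0035,"y":0.03,"z":0.0005,"ax":0,"ay":0,"az":0,"hand":0.9},{"x":0.0035,"y":0.07,"z":0.0005,"ax":0,"ay":0,"az":0,"hand":0.9},{"x":0.0035,"y":0.1,"z":0.0005,"ax":0,"ay":0,"az":0,"hand":0.8},{"x":0.0035,"y":0.1085,"z":0.0005,"ax":0,"ay":0,"az":0,"hand":0.7},{"x":0.0035,"y":0.1085,"z":0.0005,"ax":0,"ay":0,"az":0,"hand":0.6},{"x":0.0035,"y":0.1085,"z":0.0005,"ax":0,"ay":0,"az":0,"hand":0.5},{"x":0.0035,"y":0.1085,"z":0.0005,"ax":0,"ay":0,"az":0,"hand":0.5},{"x":0.0035,"y":0.1085,"z":0.0005,"ax":0,"ay":0,"az":0,"hand":0.5}]' 40
python3 - <<'E'
from h import *
a=vision.capture("wrist"); cv2.imwrite("pics/w10.png",a)
to([.5735,-.1815,.2305])
E
```

```text
t: 11.85
ee_pos: [0.5742, -0.182, 0.2323]
tool_rot: [0.502, 0.5, -0.499, -0.499]
ft_force: [-1.1, -0.7, 0.2]
width: 0.501
t 11.90 p [ 0.574  -0.1819  0.232 ] ft [-0.3  0.3  0.5] tq [-0.02  0.02 -0.01] w 0.498
 shift [0.0004 0.0015 0.0005]  turn [ 0.0031 -0.0014 -0.0023]
```

View pics/w10.png

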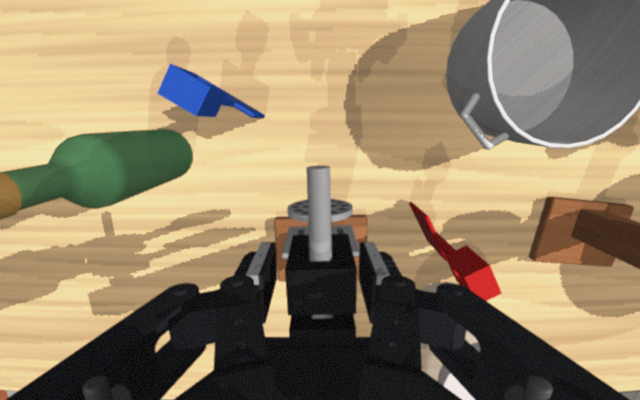

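```bash
python3 -m creep '[{"x":0.0005,"y":0.0015,"z":0.0005,"ax":0.003,"ay":0,"az":-0.002,"hand":0.4},{"x":0.0005,"y":0.0015,"z":0.0005,"ax":0.003,"ay":0,"az":-0.002,"hand":0.2},{"x":0.0005,"y":0.0015,"z":0.0005,"ax":0.003,"ay":0,"az":-0.002,"hand":0.2},{"x":0.0005,"y":0.0015,"z":0.0005,"ax":0.003,"ay":0,"az":-0.002,"hand":0.2},{"x":0.0005,"y":-0.0005,"z":0.0005,"ax":0.003,"ay":0,"az":-0.002,"hand":0.2},{"x":0.0005,"y":-0.002,"z":0.0005,"ax":0.003,"ay":0,"az":-0.002,"hand":0.2},{"x":0.0005,"y":-0.002,"z":0.008,"ax":0.003,"ay":0,"az":-0.002,"hand":0.2},{"x":0.0005,"y":-0.002,"z":0.018,"ax":0.003,"ay":0,"az":-0.002,"hand":0.2}]' 40
python3 - <<'E'
from h import *
to([.495,-.1815,.2345])
E
```

```text
t: 12.7
ee_pos: [0.5551, -0.1813, 0.2333]
tool_rot: [-0.5, -0.499, 0.5, 0.5]
ft_force: [0.3, -0.9, -1.2]
width: 0.345
t 12.70 p [ 0.5551 -0.1813  0.2333] ft [ 0.3 -0.9 -1.2] tq [-0.04  0.07  0.  ] w 0.345
 shift [-0.0002 -0.0011  0.0601]  turn [-0.0012 -0.0013 -0.0005]
```

```bash
python3 -m creep '[{"x":0,"y":-0.001,"z":0.03,"ax":0,"ay":0,"az":0,"hand":0.2},{"x":0,"y":-0.001,"z":0.065,"ax":0,"ay":0,"az":0,"hand":0.2},{"x":0.015,"y":-0.03,"z":0.076,"ax":0,"ay":0,"az":0,"hand":0.2},{"x":0.05,"y":-0.06,"z":0.08,"ax":0,"ay":0.06,"az":0,"hand":0.2},{"x":0.095,"y":-0.065,"z":0.083,"ax":0,"ay":0.12,"az":0,"hand":0.2},{"x":0.14,"y":-0.07,"z":0.086,"ax":0,"ay":0.19,"az":0,"hand":0.2},{"x":0.185,"y":-0.07,"z":0.088,"ax":0,"ay":0.26,"az":0,"hand":0.2},{"x":0.23,"y":-0.07,"z":0.09,"ax":0,"ay":0.33,"az":0,"hand":0.2}]' 40
python3 - <<'E'
from h import *
to([.476,.2245,.290],2.81)
E
```

```text
t: 13.5
ee_pos: [0.4642, 0.0498, 0.3035]
tool_rot: [-0.576, -0.41, 0.41, 0.577]
ft_force: [-0.1, 0.0, -0.9]
width: 0.344
t 13.50 p [0.4642 0.0498 0.3035] ft [-0.1  0.  -0.9] tq [ 0.03 -0.09 -0.01] w 0.344
 shift [0.1689 0.0135 0.0462]  turn [-0.0008 -0.0032 -0.0001]
```

```bash
python3 -m creep '[{"x":0.035,"y":0,"z":0.01,"ax":0,"ay":0,"az":0,"hand":0.2},{"x":0.08,"y":0,"z":0.025,"ax":0,"ay":0,"az":0,"hand":0.2},{"x":0.12,"y":0,"z":0.037,"ax":0,"ay":0,"az":0,"hand":0.2},{"x":0.152,"y":0.005,"z":0.044,"ax":0,"ay":0,"az":0,"hand":0.2},{"x":0.166,"y":0.025,"z":0.046,"ax":0,"ay":0,"az":0,"hand":0.2},{"x":0.169,"y":0.05,"z":0.046,"ax":0,"ay":0,"az":0,"hand":0.2},{"x":0.169,"y":0.0675,"z":0.046,"ax":0,"ay":0,"az":0,"hand":0.2},{"x":0.169,"y":0.0675,"z":0.046,"ax":0,"ay":0,"az":0,"hand":0.2}]' 40
python3 - <<'E'
from h import *
to([.4858,.2215,.2345],2.81)
i=vision.camera_info("wrist"); a=vision.capture("wrist"); a=a[190:360,240:400]
cv2.imwrite("pics/w11c.png",cv2.resize(np.clip(a.astype(float)*1.5,0,255).astype('uint8'),None,fx=4.5,fy=3.5,interpolation=cv2.INTER_CUBIC))
E
```

```text
t: 14.3
ee_pos: [0.4736, 0.2229, 0.233]
tool_rot: [-0.576, -0.407, 0.412, 0.577]
ft_force: [0.0, -0.6, -1.5]
width: 0.344
t 14.30 p [0.4736 0.2229 0.233 ] ft [ 0.  -0.6 -1.5] tq [-0.04  0.    0.02] w 0.344
 shift [ 0.0027 -0.0015 -0.012 ]  turn [-0.0049 -0.0032 -0.0057]
```

View pics/w11c.png

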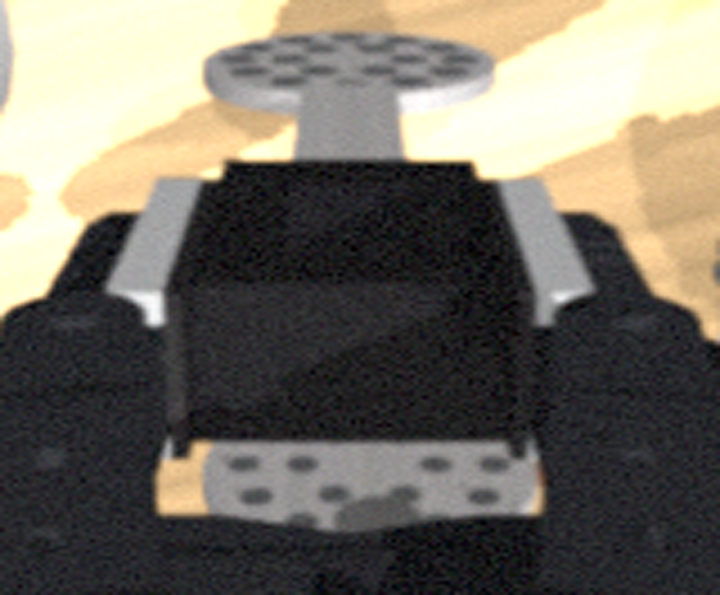

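```bash
python3 - <<'E'
from h import *
import json
np.set_printoptions(precision=4,suppress=True)
i=vision.camera_info("wrist"); s,p,Rm=st()
f=lambda q:np.array(q,float)/np.array([4.5,3.5])+np.array((240,190))-.4
for h in (-.022,-.026,-.030,-.032,-.034):
    P=onz(f([(358,290),(361,440)]),p[2]-h,i); print(h,((P-p)@Rm)[:,[0,2]].ravel())
w=json.load(open("w5.json"));q=np.array([0.4858,0.2215,0.2356])
for h in (-.026,-.0325):
    P=onz(f([(358,272),(361,431)]),q[2]-h,w); print('old',h,((P-q)@Rm)[:,[0,2]].ravel())
P=onz(f([(375,505)]),.25,i);print("tip",P,(P-p)@Rm)
E
```

```text
-0.022 [ 0.0002  0.0034  0.0006 -0.0191]
-0.026 [ 0.0002  0.0055  0.0006 -0.0162]
-0.03 [ 0.0002  0.0077  0.0005 -0.0133]
-0.032 [ 0.0002  0.0087  0.0005 -0.0119]
-0.034 [ 0.0002  0.0098  0.0005 -0.0104]
old -0.026 [ 0.0001  0.008   0.0004 -0.0149]
old -0.0325 [ 0.      0.0114  0.0003 -0.0102]
tip [[0.5089 0.214  0.25  ]] [[ 0.0023 -0.0152 -0.0352]]
```

```bash
python3 -m creep '[{"x":0.0025,"y":-0.003,"z":0,"ax":-0.005,"ay":-0.003,"az":-0.006,"hand":0.2},{"x":0.0025,"y":-0.003,"z":-0.004,"ax":-0.005,"ay":-0.003,"az":-0.006,"hand":0.2},{"x":0.0025,"y":-0.003,"z":-0.008,"ax":-0.005,"ay":-0.003,"az":-0.006,"hand":0.2},{"x":0.0025,"y":-0.003,"z":-0.012,"ax":-0.005,"ay":-0.003,"az":-0.006,"hand":0.2},{"x":0.0025,"y":-0.003,"z":-0.012,"ax":-0.005,"ay":-0.003,"az":-0.006,"hand":0.2},{"x":0.0025,"y":-0.003,"z":-0.012,"ax":-0.005,"ay":-0.003,"az":-0.006,"hand":0.2},{"x":0.0025,"y":-0.003,"z":-0.012,"ax":-0.005,"ay":-0.003,"az":-0.006,"hand":0.2},{"x":0.0025,"y":-0.003,"z":-0.012,"ax":-0.005,"ay":-0.003,"az":-0.006,"hand":0.2}]' 40
python3 - <<'E'
from h import *
to([.5114,.2125,.236],2.81)
i=vision.camera_info("wrist"); a=vision.capture("wrist"); a=a[190:360,240:400]
cv2.imwrite("pics/w12c.png",cv2.resize(np.clip(a.astype(float)*1.5,0,255).astype('uint8'),None,fx=4.5,fy=3.5,interpolation=cv2.INTER_CUBIC))
E
```

```text
t: 15.15
ee_pos: [0.4869, 0.2219, 0.2378]
tool_rot: [-0.576, -0.412, 0.409, 0.576]
ft_force: [-0.2, 0.5, -1.3]
width: 0.34
t 15.15 p [0.4869 0.2219 0.2378] ft [-0.2  0.5 -1.3] tq [ 0.   -0.   -0.02] w 0.340
 shift [-0.0009  0.0018 -0.0262]  turn [ 0.0021 -0.0004  0.003 ]
```

View pics/w12c.png

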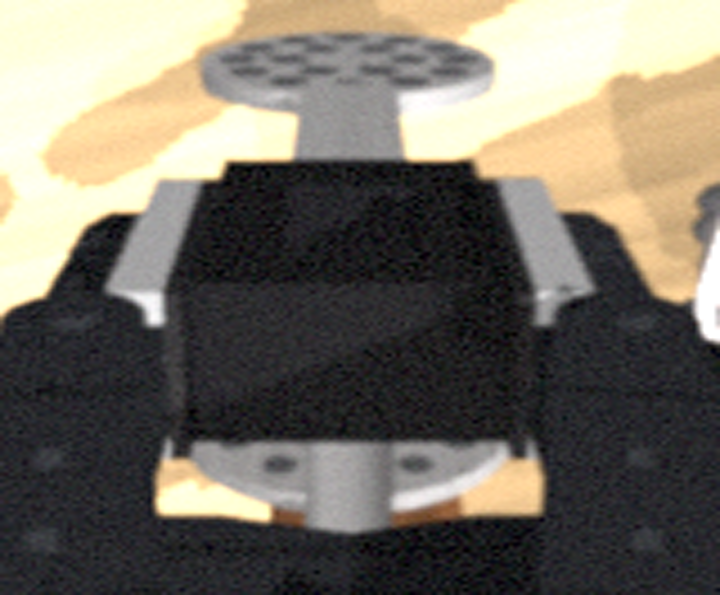

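```bash
python3 -m creep '[{"x":-0.001,"y":0.001,"z":0,"ax":0.002,"ay":0,"az":0.003,"hand":0.2},{"x":-0.001,"y":0.001,"z":-0.004,"ax":0.002,"ay":0,"az":0.003,"hand":0.2},{"x":-0.001,"y":0.001,"z":-0.008,"ax":0.002,"ay":0,"az":0.003,"hand":0.2},{"x":-0.001,"y":0.001,"z":-0.012,"ax":0.002,"ay":0,"az":0.003,"hand":0.2},{"x":-0.001,"y":0.001,"z":-0.015,"ax":0.002,"ay":0,"az":0.003,"hand":0.2},{"x":-0.001,"y":0.001,"z":-0.018,"ax":0.002,"ay":0,"az":0.003,"hand":0.2},{"x":-0.001,"y":0.001,"z":-0.022,"ax":0.002,"ay":0,"az":0.003,"hand":0.2},{"x":-0.001,"y":0.001,"z":-0.026,"ax":0.002,"ay":0,"az":0.003,"hand":0.2}]' 40
python3 - <<'E'
from h import *
to([.5676,.194,.2365],2.81)
i=vision.camera_info("wrist"); a=vision.capture("wrist"); a=a[190:360,240:400]
cv2.imwrite("pics/w13c.png",cv2.resize(np.clip(a.astype(float)*1.5,0,255).astype('uint8'),None,fx=4.5,fy=3.5,interpolation=cv2.INTER_CUBIC))
E
```

```text
t: 16.0
ee_pos: [0.5115, 0.2123, 0.2368]
tool_rot: [0.576, 0.411, -0.41, -0.576]
ft_force: [0.7, 0.9, -1.9]
width: 0.347
t 16.00 p [0.5115 0.2123 0.2368] ft [ 0.7  0.9 -1.9] tq [-0.02  0.01  0.02] w 0.347
 shift [ 0.001   0.0003 -0.059 ]  turn [ 0.0001 -0.0004 -0.    ]
```

View pics/w13c.png

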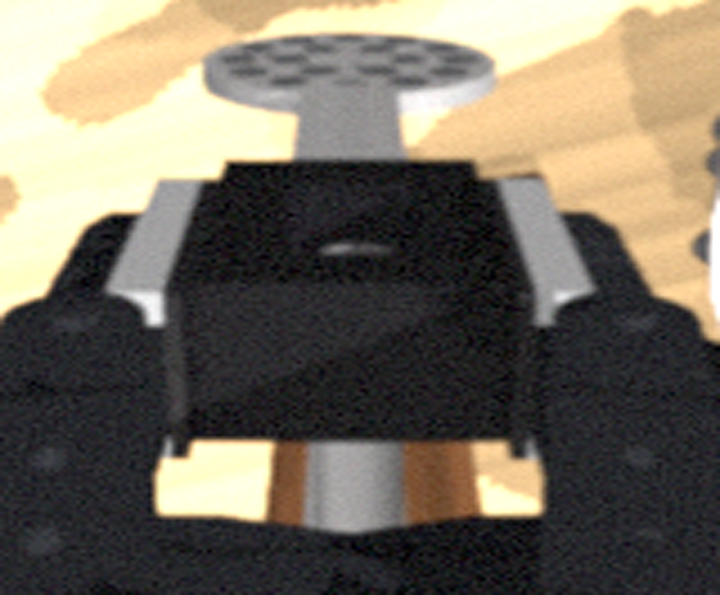

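```bash
python3 -m creep '[{"x":0,"y":0,"z":-0.008,"ax":0,"ay":0,"az":0,"hand":0.2},{"x":0,"y":0,"z":-0.016,"ax":0,"ay":0,"az":0,"hand":0.2},{"x":0,"y":0,"z":-0.024,"ax":0,"ay":0,"az":0,"hand":0.2},{"x":0.0005,"y":0,"z":-0.032,"ax":0,"ay":0,"az":0,"hand":0.2},{"x":0.001,"y":0,"z":-0.039,"ax":0,"ay":0,"az":0,"hand":0.2},{"x":0.001,"y":0,"z":-0.044,"ax":0,"ay":0,"az":0,"hand":0.2},{"x":0.001,"y":0,"z":-0.048,"ax":0,"ay":0,"az":0,"hand":0.2},{"x":0.001,"y":0,"z":-0.05,"ax":0,"ay":0,"az":0,"hand":0.2}]' 40
python3 - <<'E'
from h import *
to([.5676,.194,.2365],2.81)
i=vision.camera_info("wrist"); a=vision.capture("wrist"); a=a[190:360,240:400]
cv2.imwrite("pics/w14c.png",cv2.resize(np.clip(a.astype(float)*1.5,0,255).astype('uint8'),None,fx=4.5,fy=3.5,interpolation=cv2.INTER_CUBIC))
E
```

```text
t: 16.85
ee_pos: [0.5601, 0.1963, 0.2369]
tool_rot: [0.576, 0.41, -0.41, -0.576]
ft_force: [-0.3, 0.0, -1.4]
width: 0.344
t 16.85 p [0.5601 0.1963 0.2369] ft [-0.3  0.  -1.4] tq [-0.01  0.06 -0.02] w 0.344
 shift [ 0.0002  0.0004 -0.0078]  turn [ 0.0011 -0.0013 -0.0001]
```

View pics/w14c.png

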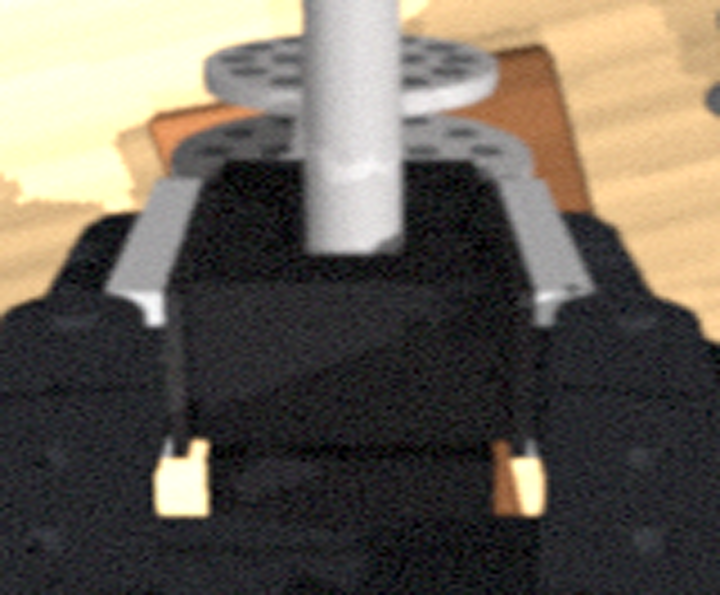

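```bash
python3 -m creep '[{"x":0,"y":0,"z":-0.002,"ax":0,"ay":0,"az":0,"hand":0.2},{"x":0,"y":0,"z":-0.003,"ax":0,"ay":0,"az":0,"hand":0.2},{"x":0,"y":0,"z":-0.004,"ax":0,"ay":0,"az":0,"hand":0.2},{"x":0,"y":0,"z":-0.005,"ax":0,"ay":0,"az":0,"hand":0.2},{"x":0,"y":0,"z":-0.006,"ax":0,"ay":0,"az":0,"hand":0.2},{"x":0,"y":0,"z":-0.0065,"ax":0,"ay":0,"az":0,"hand":0.2},{"x":0,"y":0,"z":-0.007,"ax":0,"ay":0,"az":0,"hand":0.2},{"x":0,"y":0,"z":-0.007,"ax":0,"ay":0,"az":0,"hand":0.2}]' 40
python3 - <<'E'
from h import *
to([.5676,.194,.2365],2.81)
E
```

```text
t: 17.7
ee_pos: [0.5665, 0.1942, 0.2369]
tool_rot: [0.576, 0.41, -0.41, -0.576]
ft_force: [0.0, 0.5, -0.9]
width: 0.344
t 17.70 p [0.5665 0.1942 0.2369] ft [ 0.   0.5 -0.9] tq [-0.01  0.21 -0.03] w 0.344
 shift [ 0.0002  0.0004 -0.0011]  turn [ 0.0005 -0.0012 -0.0002]
```

```bash
python3 -m creep '[{"x":0,"y":0,"z":-0.0005,"ax":0,"ay":0,"az":0,"hand":0.2},{"x":0,"y":0,"z":-0.001,"ax":0,"ay":0,"az":0,"hand":0.2},{"x":0,"y":0,"z":-0.0015,"ax":0,"ay":0,"az":0,"hand":0.2},{"x":0,"y":0,"z":-0.002,"ax":0,"ay":0,"az":0,"hand":0.2},{"x":0,"y":0,"z":-0.002,"ax":0,"ay":0,"az":0,"hand":0.2},{"x":0,"y":0,"z":-0.002,"ax":0,"ay":0,"az":0,"hand":0.2},{"x":0,"y":0,"z":-0.002,"ax":0,"ay":0,"az":0,"hand":0.2},{"x":0,"y":0,"z":-0.002,"ax":0,"ay":0,"az":0,"hand":0.2}]' 40
python3 - <<'E'
from h import *
to([.5676,.194,.2335],2.81)
i=vision.camera_info("wrist"); a=vision.capture("wrist"); a=a[190:360,240:400]
cv2.imwrite("pics/w15c.png",cv2.resize(np.clip(a.astype(float)*1.8,0,255).astype('uint8'),None,fx=4.5,fy=3.5,interpolation=cv2.INTER_CUBIC))
E
```

```text
t: 18.5
ee_pos: [0.5667, 0.1941, 0.2368]
tool_rot: [-0.575, -0.41, 0.411, 0.577]
ft_force: [-6.5, 0.7, 2.4]
width: 0.346
t 18.50 p [0.5667 0.1941 0.2368] ft [-6.5  0.7  2.4] tq [ 0.12  1.29 -0.02] w 0.346
 shift [ 0.0002  0.0033 -0.0009]  turn [-0.0033 -0.0005 -0.001 ]
```

View pics/w15c.png

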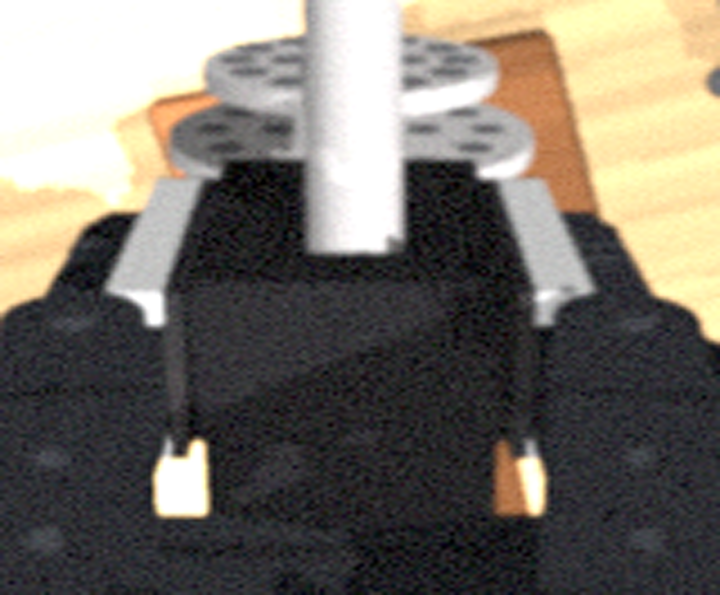

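```bash
python3 -m creep '[{"x":0,"y":0.001,"z":-0.001,"ax":0.003,"ay":0,"az":0,"hand":0.2},{"x":0,"y":0.002,"z":-0.001,"ax":0.003,"ay":0,"az":0,"hand":0.2},{"x":0,"y":0.003,"z":-0.001,"ax":0.003,"ay":0,"az":0,"hand":0.2},{"x":0,"y":0.004,"z":-0.001,"ax":0.003,"ay":0,"az":0,"hand":0.2},{"x":0,"y":0.0045,"z":-0.001,"ax":0.003,"ay":0,"az":0,"hand":0.2},{"x":0,"y":0.0045,"z":-0.002,"ax":0.003,"ay":0,"az":0,"hand":0.2},{"x":0,"y":0.0045,"z":-0.002,"ax":0.003,"ay":0,"az":0,"hand":0.2},{"x":0,"y":0.0045,"z":-0.002,"ax":0.003,"ay":0,"az":0,"hand":0.2}]' 40
python3 - <<'E'
from h import *
to([.5676,.194,.2335],2.81)
E
```

```text
t: 19.35
ee_pos: [0.5668, 0.1948, 0.2323]
tool_rot: [-0.573, -0.408, 0.413, 0.578]
ft_force: [-7.7, 1.8, 3.1]
width: 0.345
t 19.35 p [0.5668 0.1948 0.2323] ft [-7.7  1.8  3.1] tq [0.36 1.34 0.01] w 0.345
 shift [-0.0005 -0.0013 -0.001 ]  turn [-0.0102  0.0009 -0.001 ]
```

```bash
python3 -m creep '[{"x":0,"y":0,"z":-0.0005,"ax":0,"ay":0,"az":0,"hand":0.35},{"x":0,"y":0,"z":0,"ax":0,"ay":0,"az":0,"hand":0.45},{"x":0,"y":0,"z":0,"ax":0,"ay":0,"az":0,"hand":0.6},{"x":0,"y":0,"z":0,"ax":0,"ay":0,"az":0,"hand":0.6},{"x":0,"y":-0.02,"z":0,"ax":0,"ay":0,"az":0,"hand":0.6},{"x":0,"y":-0.06,"z":0.005,"ax":0,"ay":0,"az":0,"hand":0.6},{"x":0,"y":-0.1,"z":0.02,"ax":0,"ay":0,"az":0,"hand":0.8},{"x":-0.02,"y":-0.105,"z":0.05,"ax":0,"ay":0,"az":0,"hand":0.9}]' 40
python3 - <<'E'
from h import *
a=vision.capture("wrist"); cv2.imwrite("pics/w16.png",a)
cv2.imwrite("pics/w16c.png",cv2.resize(np.clip(a[150:370,240:440].astype(float)*1.5,0,255).astype('uint8'),None,fx=2.7,fy=2.7,interpolation=cv2.INTER_CUBIC))
a=vision.capture("top")
cv2.imwrite("pics/top16c.png",cv2.resize(np.clip(a[150:250,200:440].astype(float)*1.5,0,255).astype('uint8'),None,fx=3.3,fy=3.3,interpolation=cv2.INTER_CUBIC))
to([.602,-.1815,.340])
E
```

```text
t: 20.15
ee_pos: [0.518, 0.1939, 0.3429]
tool_rot: [-0.574, -0.412, 0.409, 0.577]
ft_force: [1.2, -0.0, -0.3]
width: 0.891
t 20.25 p [0.5127 0.1912 0.3403] ft [ 0.3  0.3 -0.1] tq [-0.03  0.    0.02] w 0.900
 shift [-0.3235 -0.0022 -0.2054]  turn [-0.0084 -0.3304  0.0035]
```

View pics/w16c.png

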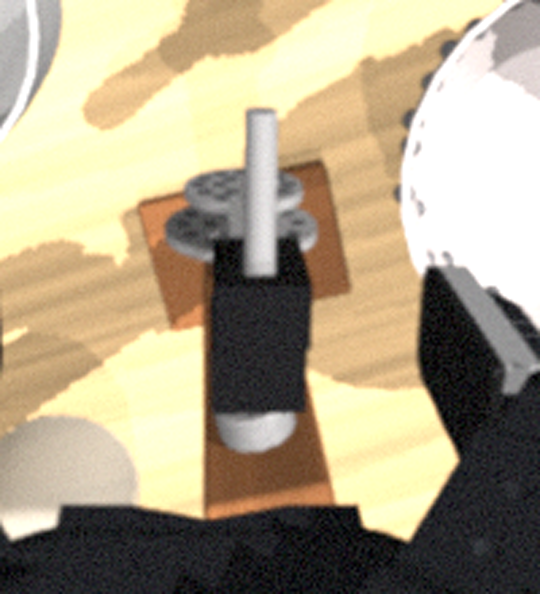

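View pics/top16c.png

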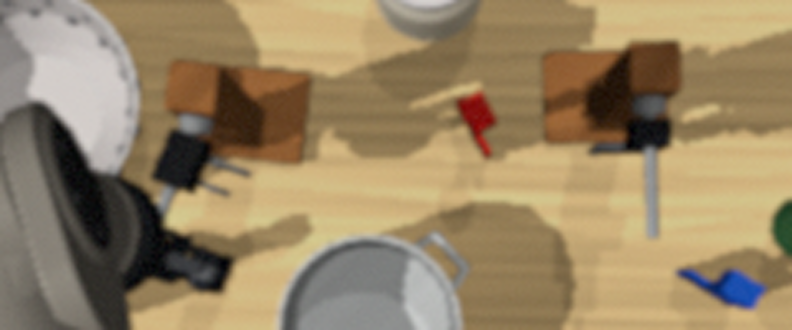

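```bash
python3 - <<'E'
from h import *
i=vision.camera_info("top")
f=lambda p:np.array(p,float)/3.3+np.array((200,150))-.35
print(onz(f([(649,133),(649,119),(649,148),(653,236)]),[.263,.263,.263,.252],i).round(4))
E
python3 -m creep '[{"x":-0.035,"y":0,"z":-0.005,"ax":0,"ay":-0.04,"az":0,"hand":0.9},{"x":-0.08,"y":0,"z":-0.015,"ax":0,"ay":-0.09,"az":0,"hand":0.9},{"x":-0.125,"y":0,"z":-0.03,"ax":0,"ay":-0.14,"az":0,"hand":0.9},{"x":-0.165,"y":0,"z":-0.05,"ax":0,"ay":-0.19,"az":0,"hand":0.9},{"x":-0.205,"y":0,"z":-0.075,"ax":0,"ay":-0.24,"az":0,"hand":0.9},{"x":-0.245,"y":0,"z":-0.1,"ax":0,"ay":-0.29,"az":0,"hand":0.9},{"x":-0.285,"y":0,"z":-0.125,"ax":0,"ay":-0.33,"az":0,"hand":0.9},{"x":-0.322,"y":0,"z":-0.145,"ax":-0.008,"ay":-0.33,"az":0.003,"hand":0.9}]' 40
python3 - <<'E'
from h import *
import json
to([.602,-.1815,.340])
i=vision.camera_info("wrist");a=vision.capture("wrist"); cv2.imwrite("pics/w17.png",a)
json.dump({k:np.array(v).tolist() for k,v in i.items()},open("w17.json","w"))
cv2.imwrite("pics/w17c.png",cv2.resize(np.clip(a[190:370,240:400].astype(float)*1.5,0,255).astype('uint8'),None,fx=4,fy=3.3,interpolation=cv2.INTER_CUBIC))
E
```

```text
[[ 0.6058 -0.1792  0.263 ]
 [ 0.6168 -0.1792  0.263 ]
 [ 0.5941 -0.1791  0.263 ]
 [ 0.5263 -0.1839  0.252 ]]
t: 21.05
ee_pos: [0.5461, -0.1636, 0.338]
tool_rot: [0.501, 0.5, -0.5, -0.5]
ft_force: [0.2, -0.0, -0.2]
width: 0.899
t 21.05 p [ 0.5461 -0.1636  0.338 ] ft [ 0.2 -0.  -0.2] tq [ 0.03 -0.01  0.02] w 0.899
 shift [-0.0178 -0.002  -0.0559]  turn [ 0.0006 -0.0013 -0.0012]
```

View pics/w17c.png

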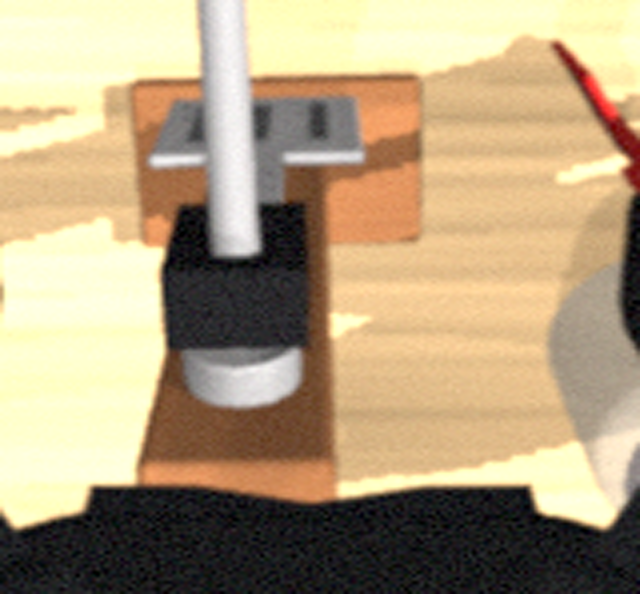

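```bash
python3 - <<'E'
from h import *
import json
w=json.load(open("w17.json"))
f=lambda p:np.array(p,float)/np.array([4,3.3])+np.array((240,190))-.35
print(onz(f([(163,267),(310,267),(168,347),(307,347)]),.263,w).round(4))
E
```

```text
[[ 0.5931 -0.194   0.263 ]
 [ 0.593  -0.1642  0.263 ]
 [ 0.6155 -0.1938  0.263 ]
 [ 0.6154 -0.1649  0.263 ]]
```

```bash
python3 -m creep '[{"x":-0.01,"y":0,"z":-0.03,"ax":0,"ay":0,"az":0,"hand":0.9},{"x":-0.0174,"y":0,"z":-0.057,"ax":0,"ay":0,"az":0,"hand":0.9},{"x":-0.0174,"y":0.02,"z":-0.057,"ax":0,"ay":0,"az":0,"hand":0.9},{"x":-0.0174,"y":0.055,"z":-0.057,"ax":0,"ay":0,"az":0,"hand":0.9},{"x":-0.0174,"y":0.09,"z":-0.057,"ax":0,"ay":0,"az":0,"hand":0.8},{"x":-0.0174,"y":0.107,"z":-0.057,"ax":0,"ay":0,"az":0,"hand":0.65},{"x":-0.0174,"y":0.107,"z":-0.057,"ax":0,"ay":0,"az":0,"hand":0.5},{"x":-0.0174,"y":0.107,"z":-0.057,"ax":0,"ay":0,"az":0,"hand":0.5}]' 40
python3 - <<'E'
from h import *
a=vision.capture("wrist"); cv2.imwrite("pics/w18.png",a)
to([.603,-.1812,.2305])
E
```

```text
t: 21.9
ee_pos: [0.6013, -0.188, 0.2296]
tool_rot: [0.503, 0.496, -0.499, -0.502]
ft_force: [-0.6, 5.9, -3.5]
width: 0.503
t 21.95 p [ 0.6016 -0.188   0.2301] ft [-1.2  5.1 -2.8] tq [1.07 0.21 0.06] w 0.500
 shift [ 0.0068 -0.0004 -0.0014]  turn [-0.0022 -0.0098 -0.004 ]
```

View pics/w18.png

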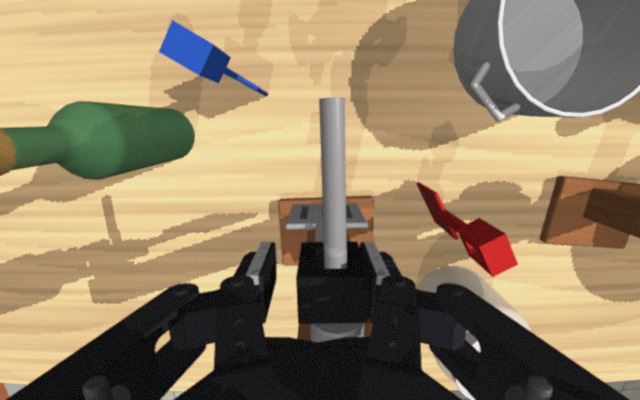

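```bash
python3 -m creep '[{"x":0.003,"y":0,"z":-0.001,"ax":-0.002,"ay":-0.01,"az":-0.004,"hand":0.6},{"x":0.007,"y":0,"z":-0.001,"ax":-0.002,"ay":-0.01,"az":-0.004,"hand":0.6},{"x":0.007,"y":0,"z":-0.001,"ax":-0.002,"ay":-0.01,"az":-0.004,"hand":0.6},{"x":0.007,"y":0,"z":-0.001,"ax":-0.002,"ay":-0.01,"az":-0.004,"hand":0.5},{"x":0.007,"y":0,"z":-0.001,"ax":-0.002,"ay":-0.01,"az":-0.004,"hand":0.45},{"x":0.007,"y":0,"z":-0.001,"ax":-0.002,"ay":-0.01,"az":-0.004,"hand":0.45},{"x":0.007,"y":0,"z":-0.001,"ax":-0.002,"ay":-0.01,"az":-0.004,"hand":0.45},{"x":0.007,"y":0,"z":-0.001,"ax":-0.002,"ay":-0.01,"az":-0.004,"hand":0.45}]' 40
python3 - <<'E'
from h import *
a=vision.capture("wrist"); cv2.imwrite("pics/w19.png",a)
to([.603,-.1812,.2305])
E
```

```text
t: 22.75
ee_pos: [0.6026, -0.1812, 0.2301]
tool_rot: [-0.5, -0.5, 0.5, 0.5]
ft_force: [-0.7, -0.9, 0.6]
width: 0.456
t 22.80 p [ 0.6026 -0.1811  0.2301] ft [ 0.6  0.3 -0.2] tq [-0.    0.02  0.03] w 0.453
 shift [-0.0001 -0.0004 -0.0004]  turn [-0.0003  0.     -0.0001]
```

View pics/w19.png

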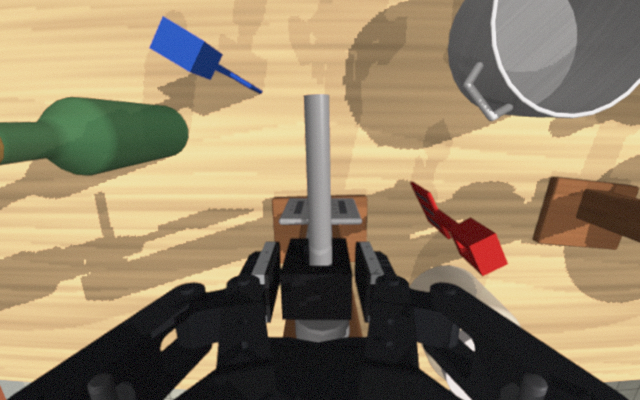

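```bash
python3 -m creep '[{"x":0,"y":0,"z":0,"ax":0,"ay":0,"az":0,"hand":0.3},{"x":0,"y":0,"z":0,"ax":0,"ay":0,"az":0,"hand":0.2},{"x":0,"y":0,"z":0,"ax":0,"ay":0,"az":0,"hand":0.2},{"x":0,"y":-0.002,"z":0,"ax":0,"ay":0,"az":0,"hand":0.2},{"x":0,"y":-0.004,"z":0,"ax":0,"ay":0,"az":0,"hand":0.2},{"x":0,"y":-0.004,"z":0.004,"ax":0,"ay":0,"az":0,"hand":0.2},{"x":0,"y":-0.004,"z":0.01,"ax":0,"ay":0,"az":0,"hand":0.2},{"x":0,"y":-0.004,"z":0.018,"ax":0,"ay":0,"az":0,"hand":0.2}]' 45
python3 - <<'E'
from h import *
to([.49,-.1812,.234])
E
```

```text
t: 23.6
ee_pos: [0.5839, -0.1811, 0.2339]
tool_rot: [-0.5, -0.5, 0.5, 0.5]
ft_force: [0.0, -0.0, -2.0]
width: 0.347
t 23.60 p [ 0.5839 -0.1811  0.2339] ft [ 0. -0. -2.] tq [-0.03 -0.02 -0.06] w 0.347
 shift [-0.0001 -0.0001  0.0939]  turn [-0.0007  0.0001 -0.    ]
```

```bash
python3 -m creep '[{"x":0,"y":0,"z":0.02,"ax":0,"ay":0,"az":0,"hand":0.2},{"x":0,"y":0,"z":0.04,"ax":0,"ay":0,"az":0,"hand":0.2},{"x":0,"y":0,"z":0.06,"ax":0,"ay":0,"az":0,"hand":0.2},{"x":0,"y":0,"z":0.08,"ax":0,"ay":0,"az":0,"hand":0.2},{"x":0,"y":0,"z":0.098,"ax":0,"ay":0,"az":0,"hand":0.2},{"x":0,"y":-0.03,"z":0.105,"ax":0,"ay":0,"az":0,"hand":0.2},{"x":0.03,"y":-0.06,"z":0.115,"ax":0,"ay":0,"az":0,"hand":0.2},{"x":0.07,"y":-0.06,"z":0.12,"ax":0,"ay":0,"az":0,"hand":0.2}]' 45
python3 - <<'E'
from h import *
np.set_printoptions(precision=4,suppress=True)
i=vision.camera_info("top");a=vision.capture("top"); cv2.imwrite("pics/top20.png",a)
cv2.imwrite("pics/top20c.png",cv2.resize(np.clip(a[150:290,200:440].astype(float)*1.5,0,255).astype('uint8'),None,fx=3.3,fy=3.3,interpolation=cv2.INTER_CUBIC))
to([.4455,.041,.293])
E
```

```text
t: 24.4
ee_pos: [0.4646, -0.1137, 0.2979]
tool_rot: [0.504, 0.5, -0.497, -0.5]
ft_force: [0.9, 0.8, -1.3]
width: 0.341
t 24.45 p [ 0.4636 -0.1033  0.2957] ft [-3.1  6.6 -2.3] tq [ 0.7   0.26 -0.02] w 0.341
 shift [0.1443 0.0037 0.0172]  turn [0.0022 0.006  0.0072]
```

View pics/top20c.png

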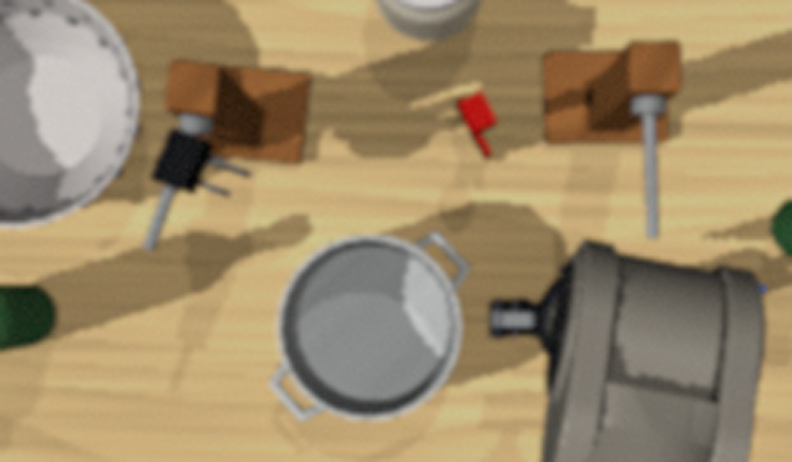

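```bash
python3 - <<'E'
from h import *
i=vision.camera_info("top")
f=lambda p:np.array(p,float)/3.3+np.array((200,150))-.35
print(onz(f([(371,327),(280,327),(462,327)]),.1,i).round(4))
E
python3 -m creep '[{"x":0.02,"y":0,"z":0.003,"ax":0,"ay":0,"az":0,"hand":0.2},{"x":0.05,"y":0,"z":0.008,"ax":0,"ay":0,"az":0,"hand":0.2},{"x":0.08,"y":0,"z":0.012,"ax":0,"ay":0,"az":0,"hand":0.2},{"x":0.11,"y":0,"z":0.015,"ax":0,"ay":0,"az":0,"hand":0.2},{"x":0.132,"y":0.002,"z":0.017,"ax":0,"ay":0,"az":0,"hand":0.2},{"x":0.144,"y":0.004,"z":0.017,"ax":0,"ay":0,"az":0,"hand":0.2},{"x":0.144,"y":0.01,"z":0.017,"ax":0.002,"ay":0.006,"az":0.007,"hand":0.2},{"x":0.144,"y":0.02,"z":0.017,"ax":0.002,"ay":0.006,"az":0.007,"hand":0.2}]' 45
python3 - <<'E'
from h import *
to([.4455,.041,.15])
cv2.imwrite("pics/w21.png",vision.capture("wrist"))
E
```

```text
[[ 0.446   0.0414  0.1   ]
 [ 0.4446  0.1232  0.1   ]
 [ 0.4474 -0.0401  0.1   ]]
t: 25.25
ee_pos: [0.4461, 0.0397, 0.2764]
tool_rot: [0.501, 0.5, -0.5, -0.5]
ft_force: [-0.4, 0.1, -1.8]
width: 0.344
t 25.25 p [0.4461 0.0397 0.2764] ft [-0.4  0.1 -1.8] tq [-0.04 -0.01 -0.01] w 0.344
 shift [0.0014 0.1264 0.0007]  turn [ 0.001  -0.001  -0.0005]
```

View pics/w21.png

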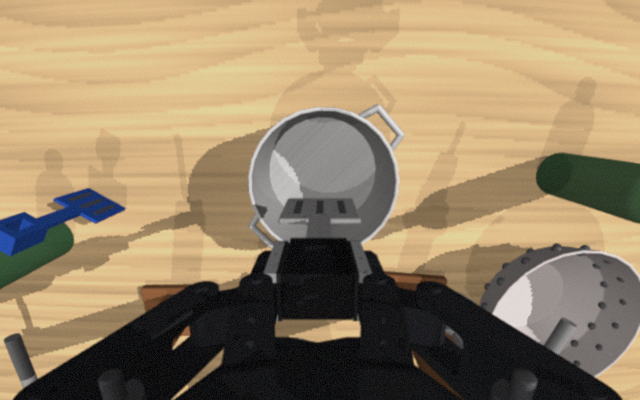

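```bash
python3 -m creep '[{"x":0.001,"y":0.015,"z":0,"ax":0.001,"ay":0,"az":0,"hand":0.2},{"x":0.001,"y":0.035,"z":0,"ax":0.001,"ay":0,"az":0,"hand":0.2},{"x":0.001,"y":0.055,"z":0,"ax":0.001,"ay":0,"az":0,"hand":0.2},{"x":0.001,"y":0.075,"z":0,"ax":0.001,"ay":0,"az":0,"hand":0.2},{"x":0.001,"y":0.095,"z":0,"ax":0.001,"ay":0,"az":0,"hand":0.2},{"x":0.001,"y":0.112,"z":0,"ax":0.001,"ay":0,"az":0,"hand":0.2},{"x":0.001,"y":0.124,"z":0,"ax":0.001,"ay":0,"az":0,"hand":0.2},{"x":0.001,"y":0.131,"z":0,"ax":0.001,"ay":0,"az":0,"hand":0.2}]' 45
python3 - <<'E'
from h import *
to([.4455,.041,.1365])
cv2.imwrite("pics/w22.png",vision.capture("wrist"))
E
```

```text
t: 26.1
ee_pos: [0.4437, 0.0387, 0.1421]
tool_rot: [-0.5, -0.497, 0.501, 0.502]
ft_force: [-0.5, -0.6, -1.6]
width: 0.342
t 26.10 p [0.4437 0.0387 0.1421] ft [-0.5 -0.6 -1.6] tq [-0.02 -0.   -0.01] w 0.342
 shift [ 0.0024  0.0056 -0.0018]  turn [-0.0056 -0.0038 -0.0025]
```

View pics/w22.png

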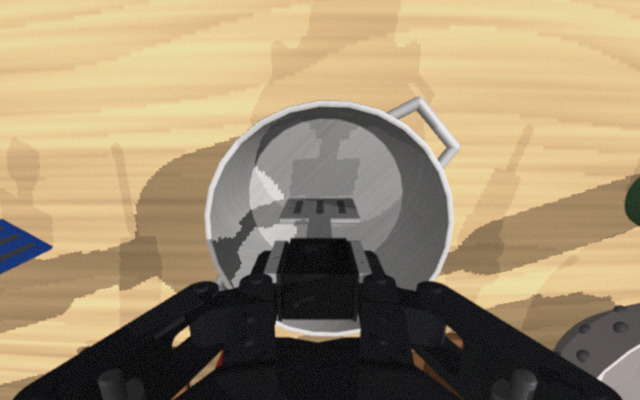

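```bash
python3 -m creep '[{"x":0.001,"y":0.001,"z":0,"ax":0,"ay":0,"az":0,"hand":0.2},{"x":0.001,"y":0.002,"z":0,"ax":0,"ay":0,"az":0,"hand":0.2},{"x":0.001,"y":0.003,"z":0,"ax":0,"ay":0,"az":0,"hand":0.2},{"x":0.001,"y":0.004,"z":0,"ax":0,"ay":0,"az":0,"hand":0.2},{"x":0.001,"y":0.005,"z":0,"ax":0,"ay":0,"az":0,"hand":0.2},{"x":0.001,"y":0.006,"z":0,"ax":0,"ay":0,"az":0,"hand":0.2},{"x":0.001,"y":0.0065,"z":0,"ax":0,"ay":0,"az":0,"hand":0.2},{"x":0.001,"y":0.0065,"z":0,"ax":0,"ay":0,"az":0,"hand":0.2}]' 45
python3 - <<'E'
from h import *
to([.4455,.041,.1345])
E
```

```text
t: 26.95
ee_pos: [0.4437, 0.04, 0.1355]
tool_rot: [-0.5, -0.497, 0.501, 0.502]
ft_force: [-0.9, 0.4, 1.9]
width: 0.343
t 26.95 p [0.4437 0.04   0.1355] ft [-0.9  0.4  1.9] tq [ 0.01  0.12 -0.03] w 0.343
 shift [ 0.001   0.001  -0.0018]  turn [-0.0058 -0.0032 -0.0024]
```

```bash
python3 -m creep '[{"x":0,"y":0,"z":0,"ax":0,"ay":0,"az":0,"hand":0.4},{"x":0,"y":0,"z":0,"ax":0,"ay":0,"az":0,"hand":0.5},{"x":0,"y":0,"z":0,"ax":0,"ay":0,"az":0,"hand":0.7},{"x":0,"y":0,"z":0,"ax":0,"ay":0,"az":0,"hand":0.8},{"x":0,"y":0,"z":0,"ax":0,"ay":0,"az":0,"hand":0.8},{"x":0,"y":-0.03,"z":0,"ax":0,"ay":0,"az":0,"hand":0.8},{"x":0,"y":-0.07,"z":0,"ax":0,"ay":0,"az":0,"hand":0.8},{"x":0,"y":-0.11,"z":0,"ax":0,"ay":0,"az":0,"hand":0.8}]' 45
python3 - <<'E'
from h import *
cv2.imwrite("pics/w23.png",vision.capture("wrist"))
to([.4455,.041,.1345])
E
```

```text
t: 27.75
ee_pos: [0.4437, 0.04, 0.2465]
tool_rot: [-0.5, -0.497, 0.502, 0.502]
ft_force: [1.1, 0.6, 0.1]
width: 0.802
t 27.80 p [0.4482 0.0407 0.2533] ft [2.5 0.5 4.5] tq [ 0.05 -0.21 -0.01] w 0.800
 shift [1.000e-04 1.188e-01 3.300e-03]  turn [ 0.0051 -0.0037  0.0012]
```

View pics/w23.png

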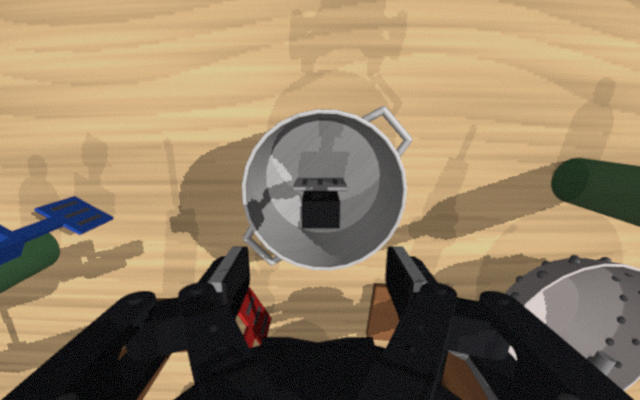

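```bash
python3 -m creep '[{"x":0,"y":-0.02,"z":0,"ax":0,"ay":0,"az":0,"hand":0.8},{"x":-0.01,"y":-0.05,"z":0,"ax":0,"ay":0,"az":0,"hand":0.8},{"x":-0.03,"y":-0.08,"z":0,"ax":0,"ay":0,"az":0,"hand":0.8},{"x":-0.06,"y":-0.09,"z":0,"ax":0,"ay":0,"az":0,"hand":0.8},{"x":-0.09,"y":-0.09,"z":0,"ax":0,"ay":0,"az":0,"hand":0.8},{"x":-0.12,"y":-0.09,"z":0,"ax":0,"ay":0,"az":0,"hand":0.8},{"x":-0.14,"y":-0.09,"z":0,"ax":0,"ay":0,"az":0,"hand":0.8},{"x":-0.15,"y":-0.09,"z":0,"ax":0,"ay":0,"az":0,"hand":0.8}]'
python3 -m creep '[{"x":0,"y":0,"z":0,"ax":0,"ay":0,"az":0,"hand":0.8},{"x":0,"y":0,"z":0,"ax":0,"ay":0,"az":0,"hand":0.8},{"x":0,"y":0,"z":0,"ax":0,"ay":0,"az":0,"hand":0.8},{"x":0,"y":0,"z":0,"ax":0,"ay":0,"az":0,"hand":0.8},{"x":0,"y":0,"z":0,"ax":0,"ay":0,"az":0,"hand":0.8},{"x":0,"y":0,"z":0,"ax":0,"ay":0,"az":0,"hand":0.8},{"x":0,"y":0,"z":0,"ax":0,"ay":0,"az":0,"hand":0.8},{"x":0,"y":0,"z":0,"ax":0,"ay":0,"az":0,"hand":0.8}]'
python3 - <<'E'
from h import *
a=vision.capture("top")
cv2.imwrite("pics/top24c.png",cv2.resize(np.clip(a[130:290,160:480].astype(float)*1.5,0,255).astype('uint8'),None,fx=2.5,fy=2.5,interpolation=cv2.INTER_CUBIC))
a=vision.capture("scene")
cv2.imwrite("pics/scene24c.png",cv2.resize(a[110:310,210:510],None,fx=2.66,fy=2.66,interpolation=cv2.INTER_CUBIC))
E
```

```text
t: 28.6
ee_pos: [0.4468, -0.1115, 0.343]
tool_rot: [0.503, 0.5, -0.497, -0.501]
ft_force: [0.5, -0.1, 1.0]
width: 0.798
t: 29.4
ee_pos: [0.4468, -0.1115, 0.343]
tool_rot: [0.503, 0.5, -0.497, -0.501]
ft_force: [0.4, 0.3, -0.2]
width: 0.799
```

View pics/top24c.png

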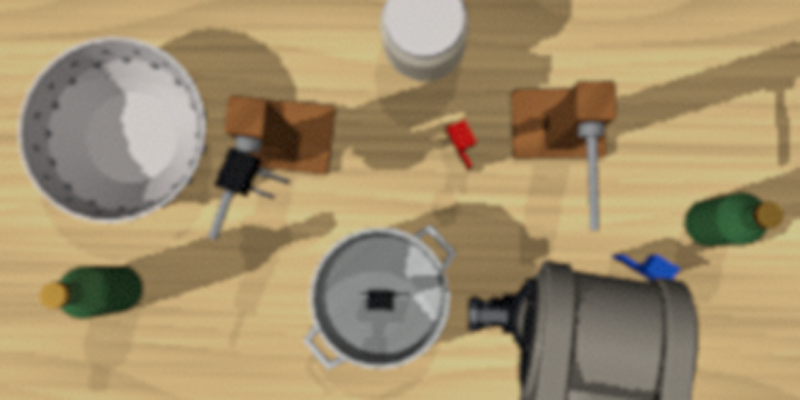

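View pics/scene24c.png

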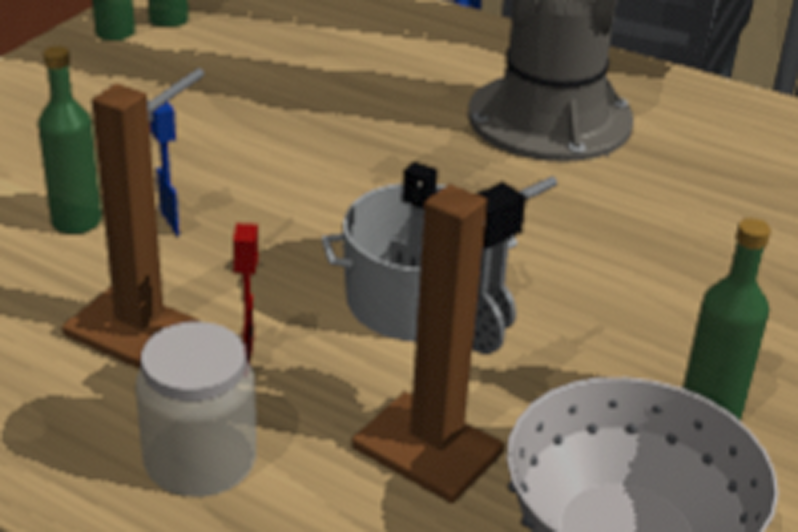

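```bash
python3 -c "
from rig import order,get_state
s=get_state();print(s['t'],s['ft_force']);print(order.finish_job())"
```

```text
29.5 [ 0.53884309 -0.60782942  0.11109137]
the job is handed in; nothing more can be done
None
```

The job is done and handed in at 29.5 s of the 72 s allowed. Both skimmers are on the spare peg and the turner is in the aluminium pot.

- **Skimmers:** I moved the larger one first, then the smaller. I slid each along the peg, which sits about 0.25 rad off the post's line, and pushed back until I felt contact. The first stopped against the collar and the second against the first. The last pictures show no gap between them or at the collar, and the peg's angle looks unchanged.
- **Forces:** The readings at the end of each move never passed about 8 N while placing the skimmers. Forces during a move are not reported, so brief peaks in between were not seen.
- **Turner:** I drew it off the peg and lowered it blade first to the pot floor, where I felt light contact. It was then released. Both final views show it standing upright on its blade edge inside the pot. It isn't leaning on the wall, and if it tips it should only lean on the rim.
- **Slip on the way:** On the first descent to the turner the gripper was about 7 mm off to one side. A finger pressed the block sideways against the crowded peg at about 6 N. I re-centred before gripping, and the next reading showed no side force.
- **Everything else:** The bottles, tub, colander and the blue and red look-alikes appear where they were in the final view. The arm was clear of everything at hand-in.

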